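# Break down a pile of steel parts into its rests

### The arm

A 7-joint arm with a two-finger parallel gripper is mounted at the origin on the work surface. World frame = base frame: x ahead of the robot, y to its left, z up, the work surface at z = 0. Lengths are in mm, angles in rad, forces in N, time in s.
With the tool pointing down it reaches from about 400 to 850 mm from the base axis. Payload 4.5 kg.
Tool frame: the origin (TCP) lies midway between the tips of the shut fingers; the grasp point (between the pads) lies 19 mm behind it (robot.tcp_to_grasp is the distance from the TCP to the grasp point, in mm); z points along the fingers, y is the direction in which the jaws open and shut (so a half turn about z gives the same grasp; the last joint's range is limited). The gripper opens to 85 mm and grips with 20 to 120 N. Pads are 22 mm wide; open, the fingers measure 114 mm over their backs; the gripper's body (76 mm by 85 mm) begins 54 mm behind the grasp point. The pads swing forward as they close: fully open they stand 13 mm farther back than shut.
Start: joints at [-1.187, 0.689, -0.195, 1.565, 0.157, 0.902, -0.215], TCP at [214.175, 587.182, 231.317] pointing down, gripper open.
Joint ranges: [-3.01, 3.01], [-0.46, 2.08], [-1.47, 1.51], [0.13, 2.56], [-1, 4.14], [0.04, 2.09], [-2.66, 2.66]. Speed limits (rad/s): [2.57, 2.57, 3.14, 3.14, 3.14, 3.14, 3.14].

### API

Orientations are given as [roll, pitch, yaw] about the fixed x, y, z axes, in that order (R = Rz(yaw) Ry(pitch) Rx(roll)).
In Python, from station import robot gives the robot as it stands.
- The arm moves only by the shell command python3 -m creep 'ROWS' [FORCE]. ROWS is text: rows parted by semicolons, each of 5 numbers parted by spaces: the finger opening in m, from 0 to 0.0854, then the shift along the tool's x, y, z in m, then the turn about the tool's z in units of 6 degrees (1.0 is 6 degrees). A call has 1 to 20 rows; each row is the pose to reach, as a shift and turn from the pose commanded when the call began, along the tool's axes at that moment; what a row does not reach only later rows make up. A row lasts 1/10 s, in which the tool goes at most 50 mm and 8.59 degrees, less where a joint would pass 70% of its speed; a pose out of reach is approached as far as the arm can. A call with a gripper value outside its range is refused whole. The fingers move at their own pace and stop on an object; FORCE is the grip in N (left out, the last holds). Time passes only in rows, so rows that repeat a pose let the fingers close. It gives the time, the measured TCP pose, the force and the opening at its end, in the units of the state.
- robot.state(): the state, without advancing time (a new reading comes with each control period).
- robot.camera(name): name is "scene" or "side" or "wrist"; returns a dict with "frame" (384x512x3 uint8, red, green, blue), "camera_matrix" (3x3 intrinsics, pixels), "k1" (the pictures are not rectified: a ray, as slopes to the right and down, at radius r is drawn at 1 + k1 r^2 times it, then the intrinsics apply), "R" (3x3) and "t" (3): a world point X has camera coordinates R X + t; the wrist camera has in their place "T_tool_cam" (4x4, takes a point from camera to tool coordinates, whose origin is the TCP and whose axes are the flange's). Camera axes: x right, y down, z forward; pixel columns grow to the right and rows downward; lengths in mm; the calibration is good to about 2 mm. A picture is of the moment at which its call begins: read the wrist's pose just before it. There is no depth.
- robot.close_job(): hands the job in, once; it reports no verdict.
Trained networks look in the newest picture that a camera, given by its name, has taken for a name from the list of things; names that differ only in an ending like _2 or _b are one class to them, and where a whole thing is asked for, a point or a joint stands for the part that bears it (a point fixed in the world has none). Each returns a list of dicts, best first, with "p" (0 to 1); they miss things now and then, are a little off and sometimes report something else, mostly with a low value. They report only what shows in the picture. A call takes as long as a camera call.
- robot.silhouettes(camera, target): "pixels" (384x512 bool, what is visible of it) and "extent" ([left, top, width, height] in pixels, round what is visible of it).
The state is a dict: "time_s": time; "qpos": joint angles; "dq": joint speeds; "effort": joint torques, N m; "ee_pos": TCP position; "orientation": TCP orientation; "wrist_force": force on the tool from outside, world axes, zero at the start; "torque": the same for the moment, N m; "gripper_width": finger opening in mm.
Only numpy, scipy, OpenCV 4.12 (cv2) and the standard library are available. Lean on these libraries where they do the work, as an engineer would, in place of code of your own. Each camera call takes 0.05 s, during which the arm holds its last target.

### The job

Take the small pile of steel parts apart from the top down, one piece at a time and without disturbing the pieces still below, and set each on its own place: the collar over the post of the round stand, the narrow bar across the narrow two-bearer rest, the channel legs-down on the pair of fixed upturned channels so that one of its legs sits in each and they interlock, and the wide plate across the wide two-bearer rest. Every piece ends flat, lined up with and centred on its place, let go and at rest.

Things in the scene. Friction and masses are not known exactly. Their poses are not given: they have to be found in the camera images.
- collar_mid (a point): Steel collar (short tube), outside diameter 44 mm, hole 24 mm, 18 mm high, axis z; the top of the pile, lying on the bar. The point is its centre, 9 mm above its underside.
- bar_mid (a point): Flat steel bar, 110 mm long (its y), 24 mm wide (its x), 12 mm high; second in the pile, under the collar, lying across the channel's top. The point is its centre, 6 mm above its underside.
- channel_mid (a point): Loose steel channel lying legs-down, 90 mm long (its x), 60 mm wide outside (its y), 25 mm high, web (on top) and legs 4 mm thick; third in the pile, under the bar, its legs standing on the plate. The point is half-way up, 12.5 mm above the feet of its legs and 12.5 mm below its flat top.
- plate_mid (a point): Flat steel plate, 130 mm long (its y), 60 mm wide (its x), 10 mm thick, four dark bolt holes near its ends; bottom of the pile, lying across two dark wooden bearers on a board. Under its middle 66 mm there is 16 mm of free height above the board, so fingers can reach below it. The point is its centre, 5 mm above its underside.
- stand: Fixed round wooden stand, 90 mm across and 20 mm high, with an upright steel post 8 mm thick in its centre that ends 50 mm above the bench. Origin on the bench at the centre, z up. The collar's hole goes over the post and its underside rests on the wood, 20 mm above the origin.
- bar_rest: Fixed rest for the narrow bar: board 70 (x) by 150 (y) by 8 mm with two wooden bearers at y = -42 and +42 mm, 22 mm thick along y, tops 28 mm above the bench. Lips 10 mm higher at both bearer ends leave 40 mm free along x. Origin on the bench at the centre. The bar lies along y across both bearers, between the lips, underside 28 mm up; between the bearers is room for fingers.
- plate_rest: Fixed rest for the wide plate: board 104 (x) by 150 (y) by 8 mm with two wooden bearers at y = -48 and +48 mm, 22 mm thick along y, tops 28 mm above the bench. Lips 10 mm higher at both bearer ends leave 78 mm free along x. Origin on the bench at the centre. The plate lies along y across both bearers, between the lips, underside 28 mm up; between the bearers is room for fingers.
- nest: Two fixed steel channels, legs up, on a board 100 (x) by 150 (y) by 8 mm. Both run along x: 90 long, 60 wide, 24 high, 4 mm thick, centre lines at y = -36 and +36 mm; inner floors 12 mm, leg tops 32 mm above the bench. Origin on the bench at the centre. The loose channel goes legs-down along x, centred, a leg (y = -28, +28) on each inner floor, feet 12 mm up; 32 mm is free outside each leg.

How it is judged:
By the outcome, as a careful person would: the job done as asked, in the order asked, and still so for the second after the job is handed in, with the robot touching nothing.
It also fails if it takes over 106 s, if anything falls off the work surface, if the arm or the gripper's body presses on something with over 40 N, if the wrist force passes 120 N, or if a joint passes its speed limit or range.

## Working session

There is one attempt and no reset: what is moved stays moved. The work goes in short steps, Python scripts to look and compute and a shell command to move; the robot and the scene stay as the last step left them, time stands still between calls to the robot, and variables do not carry over. Pictures are saved under pics/ and viewed, and the job is handed in when it is done.

```bash
ls -la; mkdir -p pics; python3 - <<'E'
from station import robot
import cv2
print(robot.state())
for n in ["scene","side","wrist"]:
    c=robot.camera(n); cv2.imwrite(f"pics/{n}0.png",c["frame"][:,:,::-1])
    print(n,{k:v for k,v in c.items() if k!="frame"})
E
```

```text
total 12
drwxr-xr-x  3 agent agent 4096 Dec  7 02:49 .
drwxr-xr-x 23 root  root  4096 Dec  7 02:49 ..
drwxr-xr-x  2 agent agent 4096 Dec  7 02:49 pics
{'time_s': 0.0, 'qpos': array([-1.18720721,  0.69002297, -0.19454454,  1.56640836,  0.15729512,
        0.90247494, -0.21514288]), 'dq': array([ 4.11321524e-04,  2.48385825e-05,  9.71401700e-04, -1.01961244e-04,
        1.21956601e-04, -1.22869520e-04, -8.20083133e-04]), 'effort': array([-9.74741397e-05, -5.39612746e+01, -1.26676518e+00, -1.58540887e+01,
        9.05454392e-03,  9.34202399e-03, -2.60959126e-06]), 'ee_pos': array([213.98488836, 586.5021605 , 230.44335189]), 'orientation': array([-3.13967591e+00,  1.11831601e-04,  2.79187364e+00]), 'wrist_force': array([-0.14446802, -0.50105442,  0.06535358]), 'torque': array([-0.00689515,  0.0121141 ,  0.01345356]), 'gripper_width': 85.28000584686441}
scene {'camera_matrix': array([[455.46405158,   0.        , 254.02680271],
       [  0.        , 455.46405158, 190.90922523],
       [  0.        ,   0.        ,   1.        ]]), 'k1': 0.0428441997056217, 'R': array([[-0.81320485,  0.58193
[... 454 characters left out ...]
, -0.51899783, -0.77347619],
       [ 0.44610932,  0.63186593, -0.63382325]]), 't': array([-388.7125399 ,  252.64951016,  664.98594048])}
wrist {'camera_matrix': array([[269.50568206,   0.        , 251.46578211],
       [  0.        , 269.50568206, 191.77521007],
       [  0.        ,   0.        ,   1.        ]]), 'k1': -0.06226876898354009, 'T_tool_cam': array([[ 2.20324382e-04, -9.51314098e-01, -3.08223033e-01,
         7.92055199e+01],
       [ 9.99999933e-01,  2.99707436e-04, -2.10209928e-04,
         5.18530257e-01],
       [ 2.92352403e-04, -3.08222966e-01,  9.51314100e-01,
        -1.42673991e+02],
       [ 0.00000000e+00,  0.00000000e+00,  0.00000000e+00,
         1.00000000e+00]])}
```

View pics/scene0.png

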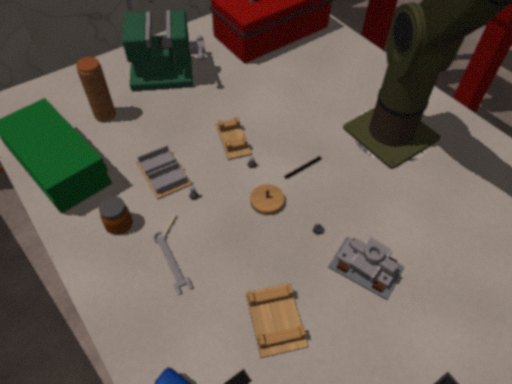

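View pics/side0.png

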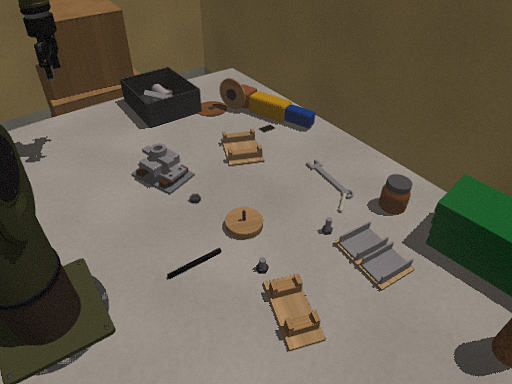

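View pics/wrist0.png

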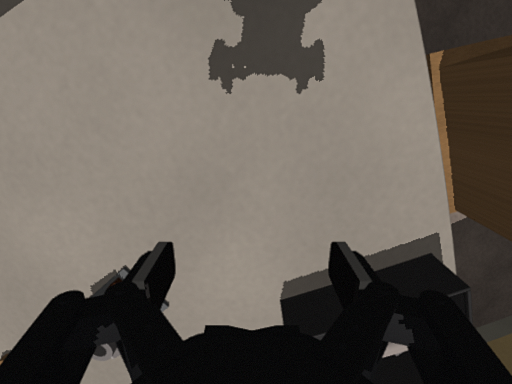

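```bash
cat > h.py <<'E'
import numpy as np, cv2
from scipy.spatial.transform import Rotation as Ro
from station import robot
NAMES=["collar_mid","bar_mid","channel_mid","plate_mid","stand","bar_rest","plate_rest","nest"]
def cam(n):
    s=robot.state(); c=robot.camera(n); c=dict(c); 
    if n=="wrist":
        T=np.eye(4);T[:3,:3]=Ro.from_euler("xyz",s["orientation"]).as_matrix();T[:3,3]=s["ee_pos"]
        M=np.linalg.inv(T@c["T_tool_cam"]); c["R"]=M[:3,:3];c["t"]=M[:3,3]
    return c
def proj(c,X):
    X=np.atleast_2d(X); p=X@c["R"].T+c["t"]; s=p[:,:2]/p[:,2:]
    r2=(s**2).sum(1,keepdims=True); s=s*(1+c["k1"]*r2)
    K=c["camera_matrix"]; return np.c_[s[:,0]*K[0,0]+K[0,2],s[:,1]*K[1,1]+K[1,2]]
def ray(c,uv):
    uv=np.atleast_2d(uv).astype(float); K=c["camera_matrix"]
    d=np.c_[(uv[:,0]-K[0,2])/K[0,0],(uv[:,1]-K[1,2])/K[1,1]]; s=d.copy()
    for _ in range(20): s=d/(1+c["k1"]*(s**2).sum(1,keepdims=True))
    D=np.c_[s,np.ones(len(s))]@c["R"]; return -c["R"].T@c["t"], D
def onz(c,uv,z):
    o,D=ray(c,uv); return o+D*((z-o[2])/D[:,2:])
def save(c,name,scale=1.5,draw=(),crop=None):
    im=c["frame"][:,:,::-1].copy(); 
    x0=y0=0
    if crop: x0,y0,w,h=crop; im=im[y0:y0+h,x0:x0+w]
    im=cv2.resize(im,None,fx=scale,fy=scale,interpolation=cv2.INTER_CUBIC)
    for P,col in draw:
        q=((P-[x0,y0]+.5)*scale-.5)
        cv2.polylines(im,[np.round(q*8).astype(int)],True,col,1,cv2.LINE_AA,3)
    cv2.imwrite(f"pics/{name}.png",im)
E
python3 - <<'E'
from h import *
import pickle
D={}
for n in ["scene","side"]:
    c=cam(n); D[n]=c
    for t in NAMES:
        r=robot.silhouettes(n,t)
        for q in r[:2]:
            m=q["pixels"]; v,u=np.nonzero(m); 
            print(n,t,round(q["p"],2),np.round(q["extent"]),len(u),onz(c,[[u.mean(),v.mean()]],20).round().tolist())
        if r: D[n,t]=r[0]["pixels"]
pickle.dump(D,open("d0.pkl","wb"))
print(robot.state()["time_s"])
E
```

```text
scene bar_mid 0.7 [350. 244.  47.  30.] 314 [[348.0, 278.0, 20.0]]
scene bar_mid 0.33 [336. 238.  59.  44.] 517 [[383.0, 278.0, 20.0]]
scene channel_mid 0.89 [350. 239.  45.  44.] 553 [[367.0, 281.0, 20.0]]
scene plate_mid 0.89 [337. 241.  61.  41.] 493 [[383.0, 279.0, 20.0]]
scene stand 0.82 [252. 184.  32.  31.] 872 [[454.0, -2.0, 20.0]]
scene stand 0.6 [339. 241.  52.  44.] 452 [[383.0, 279.0, 20.0]]
scene bar_rest 0.87 [215. 117.  31.  41.] 963 [[403.0, -238.0, 20.0]]
scene plate_rest 0.78 [245. 284.  63.  73.] 3119 [[634.0, 271.0, 20.0]]
scene nest 0.75 [139. 147.  50.  52.] 1699 [[632.0, -244.0, 20.0]]
scene nest 0.52 [352. 238.  42.  41.] 492 [[368.0, 282.0, 20.0]]
side collar_mid 0.46 [152. 144.  12.  14.] 193 [[407.0, 376.0, 20.0]]
side collar_mid 0.3 [263. 275.  64.  77.] 2712 [[389.0, -264.0, 20.0]]
side bar_mid 0.74 [143. 147.  29.  22.] 188 [[396.0, 342.0, 20.0]]
side channel_mid 0.74 [144. 151.  39.  26.] 363 [[378.0, 315.0, 20.0]]
side plate_mid 0.48 [149. 161.  38.  23.] 255 [[393.0, 252.0, 20.0]]
side stand 0.88 [227. 203.  37.  35.] 961 [[445.0, -19.0, 20.0]]
side bar_rest 0.69 [151. 144.  13.  13.] 203 [[406.0, 377.0, 20.0]]
side bar_rest 0.64 [262. 274.  63.  78.] 2762 [[390.0, -264.0, 20.0]]
side plate_rest 0.6 [219. 128.  47.  39.] 1119 [[617.0, 242.0, 20.0]]
side nest 0.62 [333. 222.  82.  68.] 2749 [[614.0, -262.0, 20.0]]
1.05
```

```bash
python3 - <<'E'
from h import *
import pickle
D=pickle.load(open("d0.pkl","rb"))
a=[]
for n,cr in [("scene",(320,225,100,85)),("side",(120,130,90,70))]:
    save(D[n],n+"z",1,crop=cr); im=cv2.imread(f"pics/{n}z.png"); a.append(cv2.resize(im,(480,400),interpolation=cv2.INTER_CUBIC))
cv2.imwrite("pics/z.png",cv2.resize(np.hstack(a),(800,400*800//960)))
E
```

```text
(no output)
```

View pics/z.png

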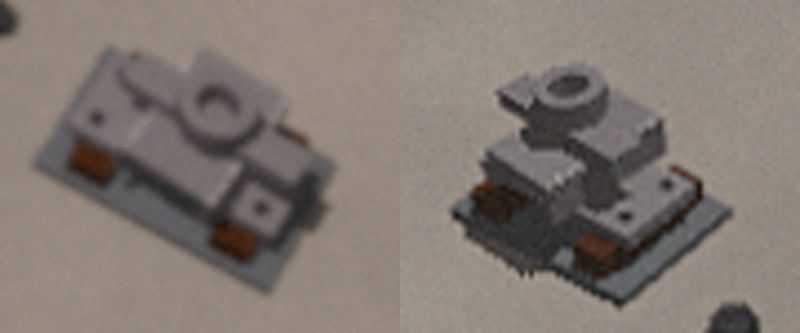

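```bash
python3 - <<'E'
from h import *
import pickle
D=pickle.load(open("d0.pkl","rb"))
A=[];b=[]
for n,uv in [("scene",(374.5,250.5)),("side",(158.5,148))]:
    o,d=ray(D[n],uv); d=d[0]/np.linalg.norm(d); P=np.eye(3)-np.outer(d,d); A.append(P);b.append(P@o)
    print(onz(D[n],uv,89))
X=np.linalg.lstsq(np.vstack(A),np.hstack(b),rcond=None)[0];print(X)
# plate/board direction from board corners in scene: left(34,165) bottom(270,292) of 400x333 panel
c=D["scene"]
q=np.array([[34,165],[270,292],[108,48]])/[4,333/85]+[320,225]
p=onz(c,q,8);print(p, np.degrees(np.arctan2(*(p[1]-p[0])[1::-1])),np.linalg.norm(p[1]-p[0]),np.linalg.norm(p[2]-p[0]))
s=robot.state();print(s["ee_pos"],s["orientation"])
R=Ro.from_euler("xyz",[np.pi,0,2.79187]).as_matrix()
E
```

```text
[[376.74613281 289.51783771  89.        ]]
[[378.28969374 283.31459154  89.        ]]
[377.8269685  288.15211821  87.19467687]
[[450.04035957 235.5902361    8.        ]
 [395.62689    373.4730509    8.        ]
 [357.74375515 199.69895448   8.        ]] 111.53595780207382 148.2312257516586 99.02952732670484
[214.16184625 587.19038019 231.3307411 ] [ 3.14149745e+00 -2.06472136e-05  2.79182842e+00]
```

```bash
cat >> h.py <<'E'
def goto(x,y,z,yawdeg,base=None):
    """print tool-frame shift (m) and turn (units) from measured (or base pose)"""
    s=robot.state(); p=s["ee_pos"]; yw=s["orientation"][2]
    if base is not None: p=np.array(base[:3]); yw=np.radians(base[3])
    R=Ro.from_euler("xyz",[np.pi,0,yw]).as_matrix()
    d=R.T@(np.array([x,y,z])-p)/1000
    t=-(np.radians(yawdeg)-yw); t=(t+np.pi)%(2*np.pi)-np.pi
    print("shift",d.round(4),"turn units",round(np.degrees(t)/6,3), "t",round(s["time_s"],2),"now",p.round(1),round(np.degrees(yw),2))
E
python3 - <<'E'
from h import *
goto(378,288,200,111.5)
E
```

```text
shift [-0.2564 -0.2249  0.0313] turn units 8.077 t 1.05 now [214.2 587.2 231.3] 159.96
```

```bash
python3 -m creep '0.0854 -0.015 -0.013 0.002 0.5; 0.0854 -0.045 -0.04 0.005 1.5; 0.0854 -0.08 -0.07 0.01 2.6; 0.0854 -0.115 -0.1 0.014 3.8; 0.0854 -0.15 -0.13 0.018 5; 0.0854 -0.185 -0.162 0.022 6; 0.0854 -0.215 -0.19 0.026 7; 0.0854 -0.24 -0.211 0.029 7.6; 0.0854 -0.252 -0.221 0.031 8; 0.0854 -0.2564 -0.2249 0.0313 8.08; 0.0854 -0.2564 -0.2249 0.0313 8.08; 0.0854 -0.2564 -0.2249 0.0313 8.08'
python3 - <<'E'
from h import *
import pickle
c=cam("wrist"); c["sil"]={}
for t in NAMES[:4]:
    r=robot.silhouettes("wrist",t)
    for q in r[:2]:
        v,u=np.nonzero(q["pixels"]); print(t,round(q["p"],2),q["extent"],u.mean().round(1),v.mean().round(1))
    c["sil"][t]=r
pickle.dump(c,open("w1.pkl","wb"))
save(c,"w1",1.5); s=robot.state(); print(s["time_s"],s["ee_pos"],np.degrees(s["orientation"]))
E
```

```text
time_s: 2.25
ee_pos: [377.3, 290.1, 200.1]
orientation: [3.141, -0.002, 1.949]
wrist_force: [-0.4, -0.3, -0.0]
gripper_width: 85.3
collar_mid 0.64 [206.4, 150.6, 85.4, 62.7] 246.0 179.2
collar_mid 0.57 [231.4, 163.7, 43.9, 48.2] 251.3 188.1
bar_mid 0.92 [231.1, 128.6, 32.4, 103.0] 248.5 175.7
channel_mid 0.56 [203.2, 150.8, 89.9, 63.8] 246.0 179.6
plate_mid 0.7 [231.9, 129.1, 30.1, 101.2] 248.4 176.2
plate_mid 0.56 [222.0, 124.0, 54.1, 107.2] 248.7 166.8
2.5 [377.51225245 289.01362648 200.02658333] [ 1.79990560e+02 -3.16108738e-02  1.11596665e+02]
```

View pics/w1.png

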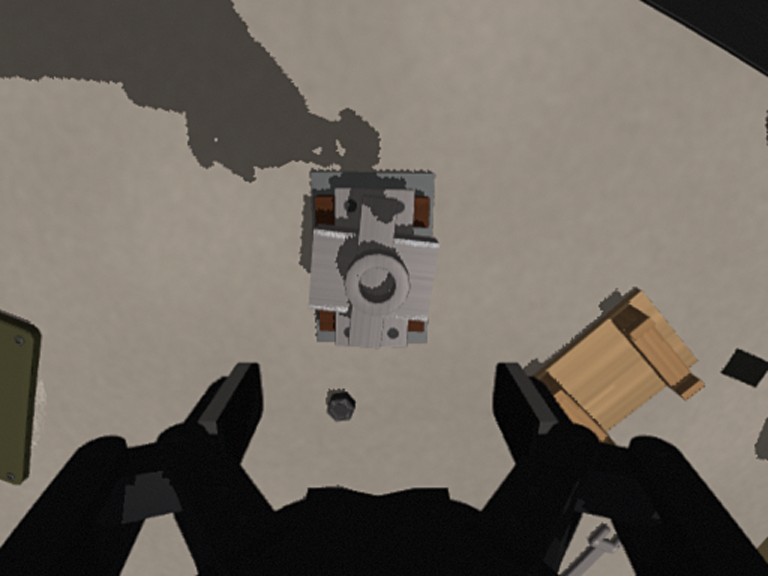

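```bash
cat >> h.py <<'E'
from scipy.ndimage import map_coordinates, gaussian_filter
from scipy.optimize import minimize
def rect(lx,ly,z,n=40):
    a=np.linspace(-.5,.5,n); e=np.ones(n)*.5
    P=np.vstack([np.c_[a,-e],np.c_[e,a],np.c_[-a,e],np.c_[-e,-a]])*[lx,ly]
    return np.c_[P,np.full(len(P),z)]
def circ(r,z,n=90):
    a=np.linspace(0,2*np.pi,n,endpoint=False); return np.c_[r*np.cos(a),r*np.sin(a),np.full(n,z)]
def place(P,x,y,yaw,dz=0):
    q=P.copy(); c,s=np.cos(np.radians(yaw)),np.sin(np.radians(yaw))
    q[:,0]=x+c*P[:,0]-s*P[:,1]; q[:,1]=y+s*P[:,0]+c*P[:,1]; q[:,2]=P[:,2]+dz; return q
def fit(cams,models,x,y,yaw,dxy=8,dyaw=5,sig=1.0,sym=False):
    """models: list of closed outlines (N,3). maximise normal gradient magnitude. sym: yaw fixed"""
    G=[]
    for c in cams:
        g=cv2.cvtColor(c["frame"],cv2.COLOR_RGB2GRAY).astype(float)
        g=gaussian_filter(g,sig); G.append((np.gradient(g,axis=1),np.gradient(g,axis=0)))
    def cost(p):
        tot=0;n=0
        for c,(gx,gy) in zip(cams,G):
            for m in models:
                uv=proj(c,place(m,*p)); t=np.roll(uv,-1,0)-np.roll(uv,1,0); L=np.linalg.norm(t,axis=1)+1e-9
                nx,ny=t[:,1]/L,-t[:,0]/L
                v=abs(map_coordinates(gx,[uv[:,1],uv[:,0]],order=1)*nx+map_coordinates(gy,[uv[:,1],uv[:,0]],order=1)*ny)
                tot+=np.minimum(v,15).sum(); n+=len(v)
        return -tot/n
    best=(0,)
    for ddx in np.arange(-dxy,dxy+.1,2):
        for ddy in np.arange(-dxy,dxy+.1,2):
            for da in ([0] if sym else np.linspace(-dyaw,dyaw,7)):
                v=cost((x+ddx,y+ddy,yaw+da))
                if v<best[0]: best=(v,(x+ddx,y+ddy,yaw+da))
    f=(lambda q:cost((q[0],q[1],yaw))) if sym else cost
    x0=best[1][:2] if sym else best[1]
    sx=np.vstack([x0]+[np.array(x0)+np.eye(len(x0))[i]*1.0 for i in range(len(x0))])
    r=minimize(f,x0,method="Nelder-Mead",options=dict(initial_simplex=sx,xatol=.02,fatol=1e-4))
    return np.r_[r.x,yaw][:3], -r.fun
Zp=dict(plate=34,channel=59,bar=71,collar=89)
M=dict(collar=[circ(22,89)],bar=[rect(24,110,71)],channel=[rect(90,60,59)],plate=[rect(60,130,34)],board=[rect(100,150,8)])
E
cat > fitpile.py <<'E'
from h import *
import sys,pickle
c=pickle.load(open(sys.argv[1],"rb")); col=dict(collar=(0,0,255),bar=(0,255,0),channel=(255,0,0),plate=(0,255,255),board=(255,0,255))
d=[]
for k in sys.argv[3:]:
    p,v=fit([c],M[k],377,287,21.5,dxy=12,sym=(k=="collar")); print(k,p.round(2),round(v,2))
    for m in M[k]: d.append((proj(c,place(m,*p)),col[k]))
u=proj(c,[[377,287,60]])[0]
save(c,sys.argv[2],5,d,crop=(int(u[0])-75,int(u[1])-58,150,116))
E
python3 fitpile.py w1.pkl f1 collar bar channel plate board
```

```text
collar [368.91 295.37  21.5 ] 8.53
bar [374.55 289.45  15.43] 6.32
channel [374.72 285.83  15.18] 7.57
plate [377.17 281.76  19.6 ] 7.22
board [374.37 283.87  21.12] 8.14
```

View pics/f1.png

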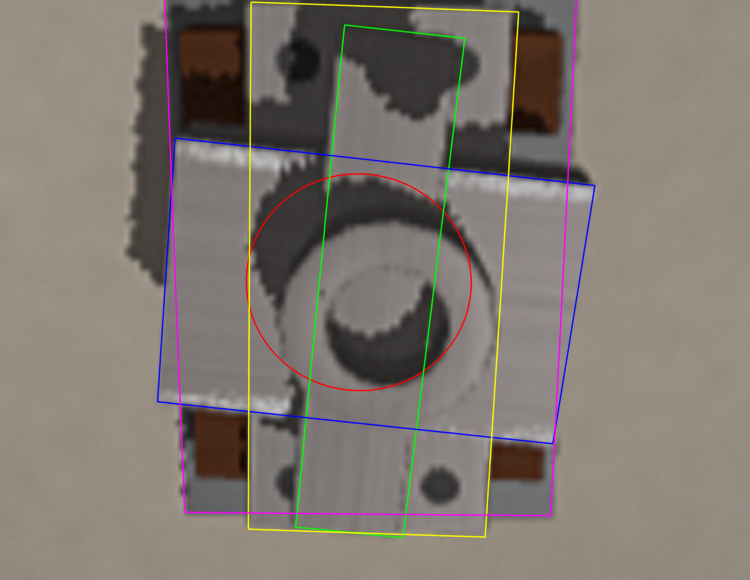

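```bash
cat > fitpile.py <<'E'
from h import *
import sys,pickle
M["collar"]=[circ(12,89),circ(22,89)]
c=pickle.load(open(sys.argv[1],"rb")); col=dict(collar=(0,0,255),bar=(0,255,0),channel=(255,0,0),plate=(0,255,255),board=(255,0,255))
d=[]
st=dict(collar=(378,289))
for k in sys.argv[3:]:
    p,v=fit([c],M[k],*st.get(k,(377,287)),17 if k!="board" else 21.5,dxy=12 if k!="collar" else 6,sym=(k=="collar")); print(k,p.round(2),round(v,2))
    for m in M[k]: d.append((proj(c,place(m,*p)),col[k]))
u=proj(c,[[377,287,60]])[0]
save(c,sys.argv[2],5,d,crop=(int(u[0])-80,int(u[1])-65,160,120))
E
python3 fitpile.py w1.pkl f2 collar bar channel plate board
```

```text
collar [378.83 289.03  17.  ] 8.91
bar [372.34 288.71  12.73] 6.35
channel [375.03 285.2   14.43] 7.57
plate [377.18 281.75  19.6 ] 7.22
board [374.37 283.87  21.12] 8.14
```

View pics/f2.png

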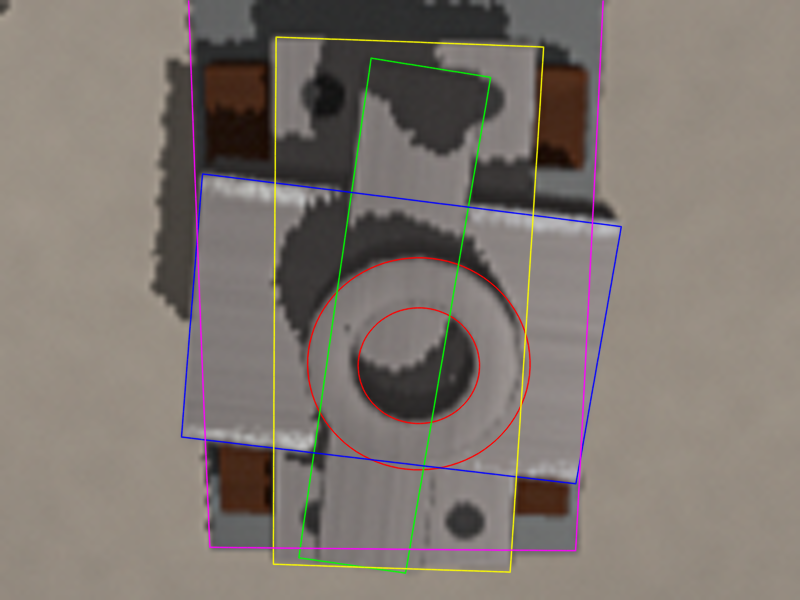

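```bash
python3 - <<'E'
from h import *
import pickle
c=cam("wrist"); pickle.dump(c,open("w2.pkl","wb")); s=robot.state(); print(s["time_s"],s["ee_pos"],np.degrees(s["orientation"]))
E
python3 fitpile.py w2.pkl f3 collar bar channel plate board; python3 - <<'E'
from h import *
import pickle
c=pickle.load(open("w2.pkl","rb"))
for y in (13,15,16,17): print(fit([c],M["bar"],375,288,y,dxy=4,dyaw=.8))
E
```

```text
2.55 [377.62740061 288.73189793 200.01780114] [ 1.79992907e+02 -2.11509722e-02  1.11564386e+02]
collar [379.14 288.83  17.  ] 9.06
bar [372.66 288.92  13.03] 6.36
channel [375.03 285.35  14.81] 7.87
plate [382.9  299.14  21.74] 6.89
board [374.32 283.85  21.2 ] 7.86
(array([372.65866775, 288.91977277,  13.03365895]), np.float64(6.359535547881758))
(array([374.45487397, 289.44730883,  15.4435703 ]), np.float64(6.236944793847679))
(array([374.53561645, 289.46752182,  15.32349815]), np.float64(6.235362053122331))
(array([374.4508014 , 289.44816597,  15.4659761 ]), np.float64(6.236935114973887))
```

View pics/f3.png

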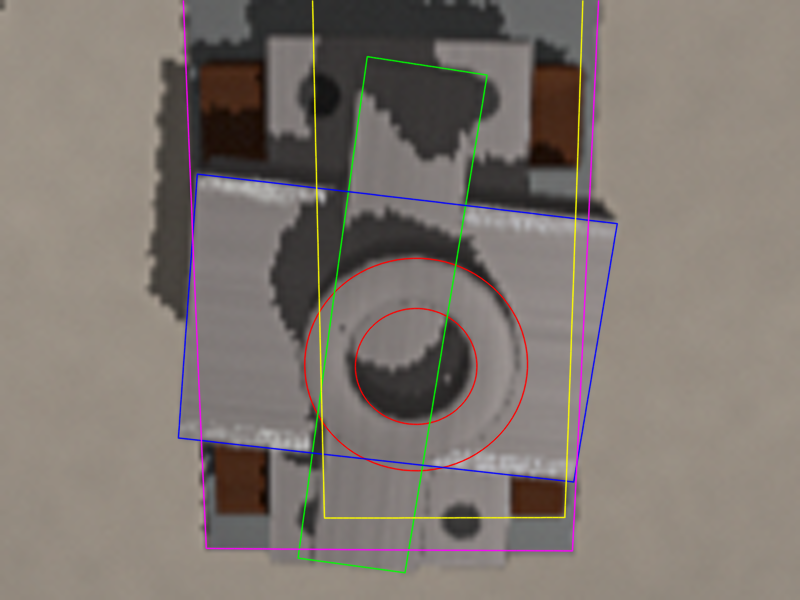

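```bash
python3 - <<'E'
from h import *
goto(377.5,289.1,88,105.4)
E
```

```text
shift [0.0004 0.     0.112 ] turn units 1.027 t 2.55 now [377.6 288.7 200. ] 111.56
```

```bash
python3 -m creep '0.07 0 0 0.02 0.3; 0.07 0 0 0.055 0.7; 0.07 0.0004 0 0.085 1.03; 0.07 0.0004 0 0.105 1.03; 0.07 0.0004 0 0.112 1.03; 0.07 0.0004 0 0.112 1.03;0.07 0.0004 0 0.112 1.03;0.07 0.0004 0 0.112 1.03'
python3 - <<'E'
from h import *
import pickle
c=cam("wrist"); pickle.dump(c,open("w3.pkl","wb")); s=robot.state(); print(s["time_s"],s["ee_pos"],np.degrees(s["orientation"]))
p=np.array([377.5,289.1]); d=[]
for q in [p]: d+= [(proj(c,place(circ(12,89),*q,0)),(0,0,255)),(proj(c,place(circ(22,89),*q,0)),(0,0,255)),(proj(c,place(circ(22,71),*q,0)),(0,255,255))]
save(c,"w3",1.5,d)
E
```

```text
time_s: 3.35
ee_pos: [378.5, 288.9, 89.0]
orientation: [3.14, -0.001, 1.838]
wrist_force: [-0.1, 0.0, 0.2]
gripper_width: 70.0
3.4 [378.43193145 288.91253438  89.01013563] [ 1.79886401e+02 -5.94051914e-02  1.05298919e+02]
```

View pics/w3.png

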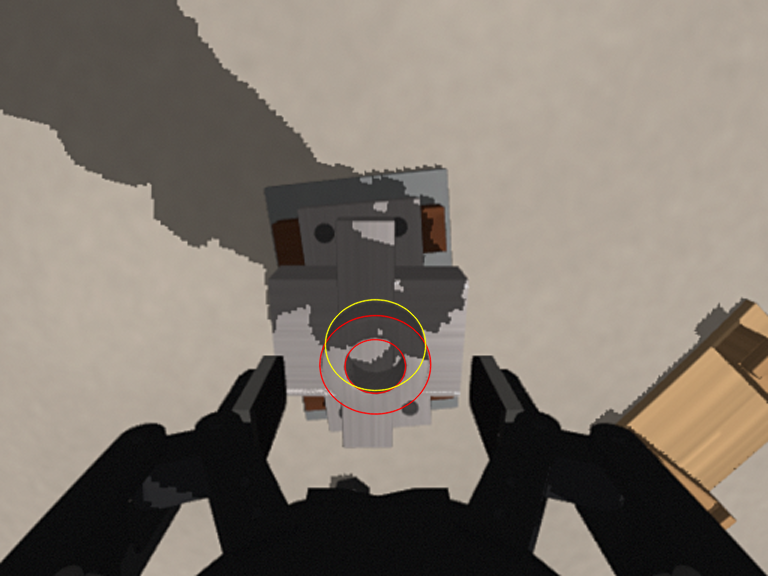

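```bash
python3 -m creep '0.07 0.0004 -0.0004 0.006 0; 0.07 0.0004 -0.0004 0.013 0; 0.07 0.0004 -0.0004 0.017 0;0.07 0.0004 -0.0004 0.017 0;0.07 0.0004 -0.0004 0.017 0; 0.05 0.0004 -0.0004 0.017 0; 0.05 0.0004 -0.0004 0.017 0; 0.05 0.0004 -0.0004 0.017 0' 40
python3 - <<'E'
from h import *
c=cam("wrist");s=robot.state(); print(s["time_s"],s["ee_pos"],np.degrees(s["orientation"]),s["wrist_force"])
save(c,"w4",1.5)
E
```

```text
time_s: 4.2
ee_pos: [377.4, 288.8, 71.1]
orientation: [3.141, -0.0, 1.838]
wrist_force: [0.3, -0.2, -0.1]
gripper_width: 50.5
4.25 [377.41276248 288.7512741   71.10423539] [ 1.79985598e+02 -9.95657075e-03  1.05299028e+02] [-0.08044315  0.55720617 -0.57947026]
```

View pics/w4.png

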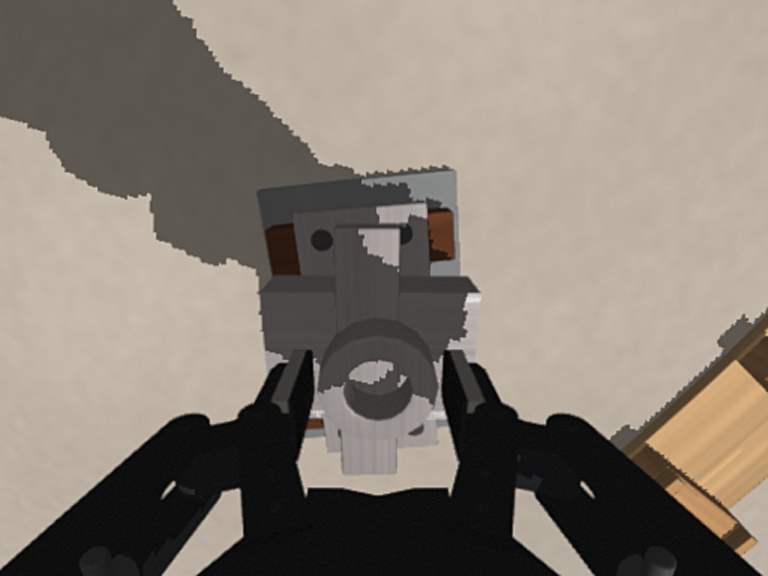

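```bash
python3 -m creep '0.04 0 0 0 0;0.03 0 0 0 0;0.03 0 0 0 0;0.03 0 0 0 0;0.03 0 0 0 0;0.03 0 0 0 0' 40; python3 -m creep '0.03 0 0 -0.003 0;0.03 0 0 -0.01 0;0.03 0 0 -0.025 0;0.03 0 0 -0.045 0;0.03 0 0 -0.065 0;0.03 0 0 -0.08 0;0.03 0 0 -0.088 0;0.03 0 0 -0.09 0;0.03 0 0 -0.09 0'
python3 - <<'E'
from h import *
import pickle
c=cam("wrist");s=robot.state(); print(s["time_s"],s["ee_pos"],np.degrees(s["orientation"]),s["wrist_force"])
save(c,"w5",1.5)
pickle.dump(c,open("w5.pkl","wb")); 
c=cam("side");pickle.dump(c,open("s5.pkl","wb"));c=cam("scene");pickle.dump(c,open("c5.pkl","wb"))
E
python3 fitpile.py w5.pkl f5 bar channel plate
```

```text
time_s: 4.85
ee_pos: [377.5, 288.7, 71.4]
orientation: [3.141, -0.0, 1.838]
wrist_force: [-0.5, 0.8, 5.7]
gripper_width: 42.0
time_s: 5.75
ee_pos: [377.2, 288.6, 160.9]
orientation: [-3.141, -0.0, 1.838]
wrist_force: [0.2, -0.6, -1.6]
gripper_width: 41.8
5.8 [377.02396217 288.45774424 160.55901355] [-1.79951569e+02  2.00664002e-02  1.05303740e+02] [ 0.6278483  -0.54152359 -1.07093272]
bar [382.58 298.83   9.76] 7.12
channel [374.96 285.46  15.26] 6.71
plate [387.85 285.3   16.52] 5.74
```

View pics/w5.png

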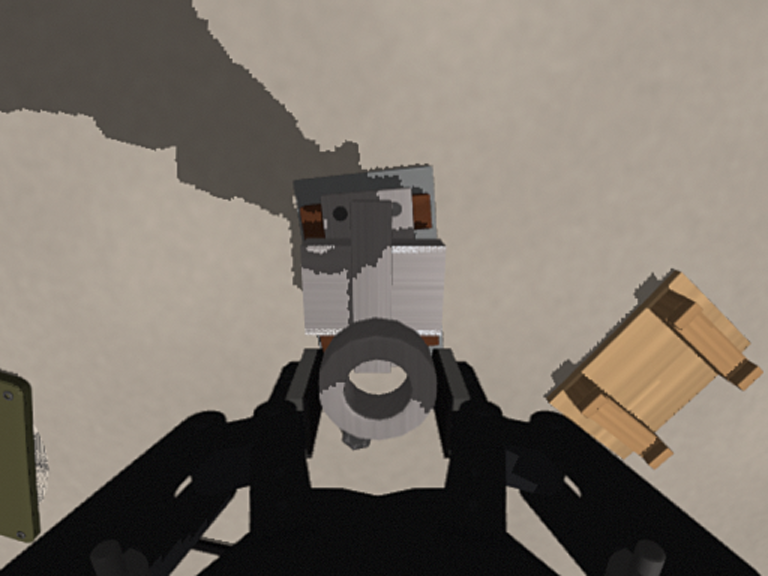

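View pics/f5.png

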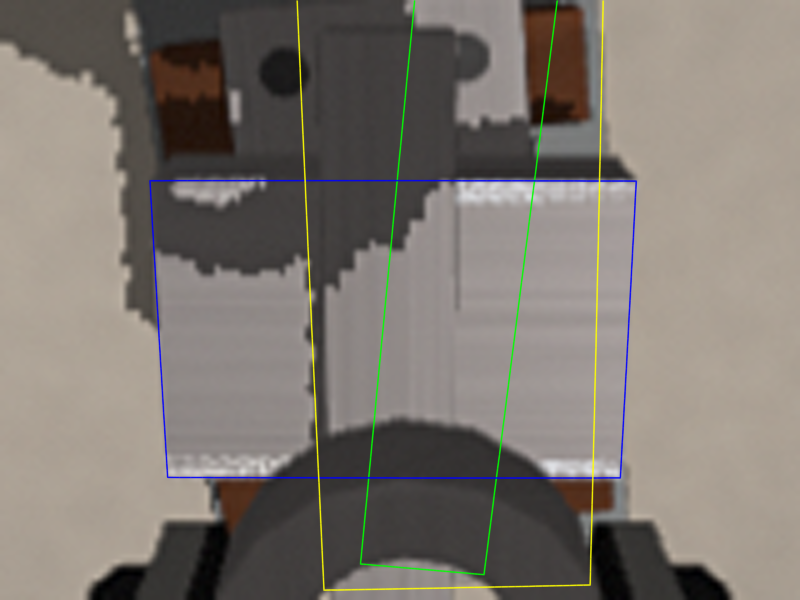

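```bash
python3 - <<'E'
from h import *
import pickle
D=pickle.load(open("d0.pkl","rb"))
m=[circ(45,20)]
for cs in (["scene"],["side"],["scene","side"]):
    p,v=fit([D[n] for n in cs],m,452,-8,0,dxy=14,sym=True); print(cs,p,v)
a=[]
for n in ("scene","side"):
    u=proj(D[n],[[*p[:2],20]])[0].astype(int)
    save(D[n],"t",8,[(proj(D[n],place(circ(45,z),*p)),(0,0,255)) for z in (0,20)]+[(proj(D[n],[[*p[:2],20],[*p[:2],50]]),(0,255,0))],crop=(u[0]-24,u[1]-24,48,48)); a.append(cv2.imread("pics/t.png"))
cv2.imwrite("pics/st.png",np.hstack(a))
goto(p[0],p[1],160.5,105.3)
E
```

```text
['scene'] [451.59002161  -8.57163191   0.        ] 8.55146791171787
['side'] [438.82338571 -23.01900522   0.        ] 9.55634933595354
['scene', 'side'] [451.18510246  -9.62717819   0.        ] 8.795713773756507
shift [-3.07e-01 -7.00e-03 -2.00e-04] turn units 0.001 t 5.9 now [376.9 288.4 160.3] 105.3
```

View pics/st.png

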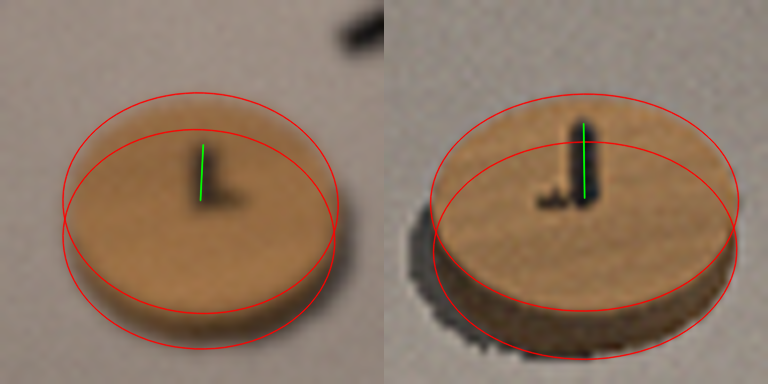

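```bash
python3 -m creep '0.03 -0.008 0 0 0;0.03 -0.028 -0.001 0 0;0.03 -0.058 -0.001 0 0;0.03 -0.095 -0.002 0 0;0.03 -0.135 -0.003 0 0;0.03 -0.175 -0.004 0 0;0.03 -0.213 -0.005 0 0;0.03 -0.247 -0.006 0 0;0.03 -0.275 -0.006 0 0;0.03 -0.295 -0.007 0 0;0.03 -0.304 -0.007 0 0;0.03 -0.307 -0.007 0 0;0.03 -0.307 -0.007 0 0;0.03 -0.307 -0.007 0 0;0.03 -0.307 -0.007 0 0'
python3 - <<'E'
from h import *
import pickle
c=cam("wrist");s=robot.state(); print(s["time_s"],s["ee_pos"],np.degrees(s["orientation"]),s["wrist_force"])
pickle.dump(c,open("w6.pkl","wb"))
p=(451.2,-9.6,0)
save(c,"w6",1.5,[(proj(c,place(circ(45,z),*p)),(0,0,255)) for z in (0,20)]+[(proj(c,[[*p[:2],20],[*p[:2],50]]),(0,255,0))])
E
```

```text
time_s: 7.4
ee_pos: [451.4, -8.0, 160.9]
orientation: [-3.141, -0.001, 1.84]
wrist_force: [0.1, 0.6, -0.7]
gripper_width: 41.8
7.45 [451.41958844  -8.19748956 160.95450799] [-1.79994879e+02 -2.95242945e-02  1.05416002e+02] [-0.57596182  0.33151997 -1.75487019]
```

View pics/w6.png

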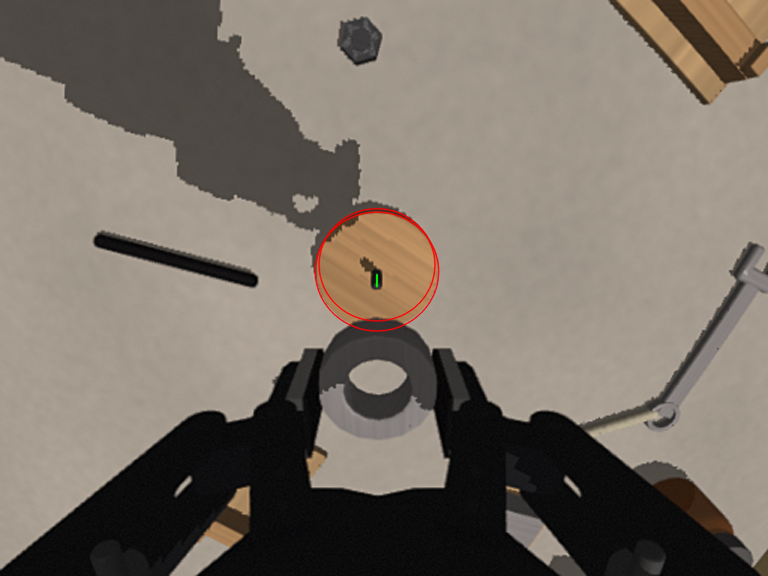

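```bash
python3 - <<'E'
from h import *
import pickle
c=pickle.load(open("w6.pkl","rb"))
P=np.array([451.42,-8.2,160.95])
p,v=fit([c],[circ(45,20)],451.2,-9.6,0,dxy=4,sym=True); print("stand",p,v)
d=[]
for m in ([circ(12,17.6+P[2])],[circ(12,17.6+P[2]),circ(22,17.6+P[2])]):
    q,v=fit([c],m,P[0],P[1],0,dxy=5,sym=True,sig=.7); print("collar",q,v); 
    d+=[(proj(c,place(k,*q)),(0,0,255)) for k in [circ(12,17.6+P[2]),circ(22,17.6+P[2]),circ(12,-.4+P[2]),circ(22,-.4+P[2])]]
d=d[4:]
save(c,"w6b",6,d+[(proj(c,place(circ(45,20),*p)),(0,255,0))],crop=(190,190,120,100))
E
```

```text
stand [446.3360991   -4.14825354   0.        ] 7.564387618148774
collar [451.55618978  -7.73139986   0.        ] 13.819532704988246
collar [451.14565     -6.75671781   0.        ] 10.291106426623262
```

View pics/w6b.png

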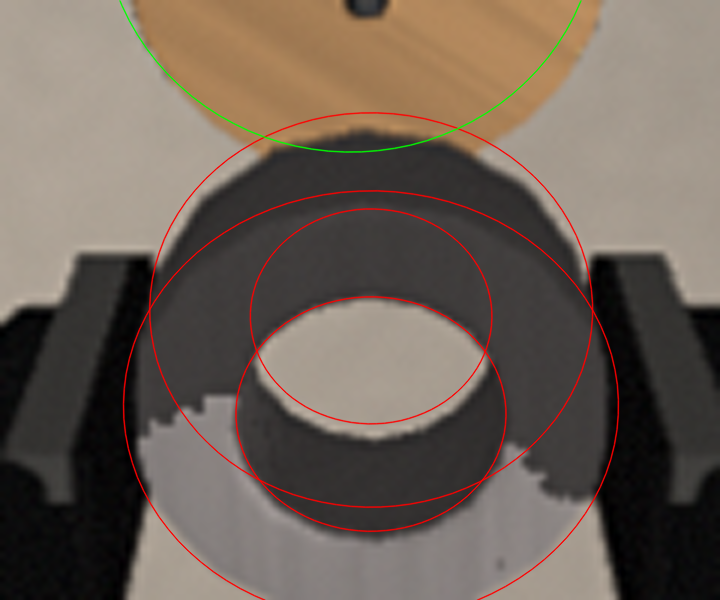

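```bash
python3 - <<'E'
from h import *
import pickle
c=pickle.load(open("w6.pkl","rb"))
p=(451.2,-9.6,0)
save(c,"w6c",7,[(proj(c,place(circ(45,20),*p)),(0,0,255)),(proj(c,place(circ(45,0),*p)),(0,255,255))]+[(proj(c,place(circ(4,z),*p)),(0,255,0)) for z in (20,50)],crop=(200,130,105,85))
E
```

View pics/w6c.png

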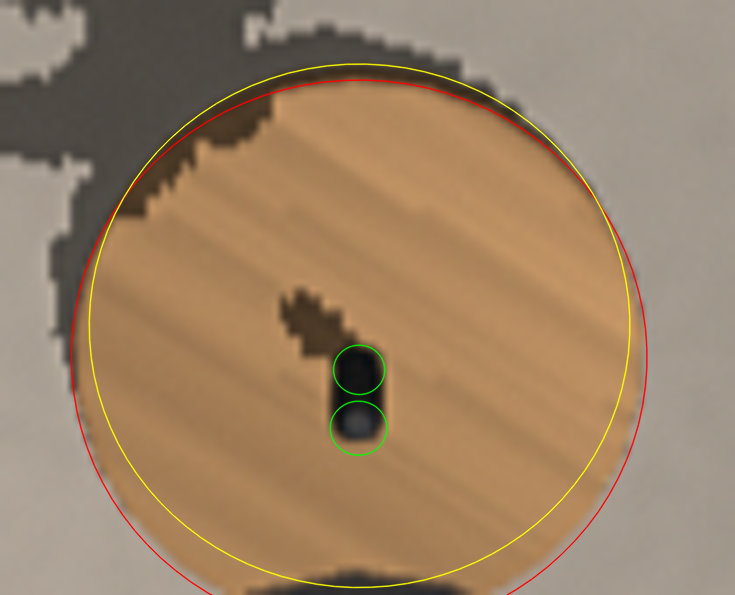

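```bash
python3 -m creep '0.03 -0.0005 -0.0003 0.005 0;0.03 -0.001 -0.0006 0.02 0;0.03 -0.00125 -0.0006 0.045 0;0.03 -0.00125 -0.0006 0.07 0;0.03 -0.00125 -0.0006 0.092 0;0.03 -0.00125 -0.0006 0.11 0;0.03 -0.00125 -0.0006 0.122 0;0.03 -0.00125 -0.0006 0.13 0;0.03 -0.00125 -0.0006 0.135 0;0.03 -0.00125 -0.0006 0.135 0;0.03 -0.00125 -0.0006 0.135 0;0.03 -0.00125 -0.0006 0.135 0'
python3 - <<'E'
from h import *
import pickle
c=cam("wrist");s=robot.state(); print(s["time_s"],s["ee_pos"],np.degrees(s["orientation"]),s["wrist_force"])
save(c,"w7",1.5,[(proj(c,place(circ(45,20),451.1,-9.1,0)),(0,0,255))])
c=cam("side");u=proj(c,[[451,-10,30]])[0].astype(int)
save(c,"s7",7,crop=(u[0]-50,u[1]-40,100,70))
E
```

```text
time_s: 8.65
ee_pos: [451.8, -10.6, 26.4]
orientation: [3.141, 0.0, 1.838]
wrist_force: [0.2, -0.5, -0.4]
gripper_width: 42.0
8.7 [451.74050778 -10.62976277  26.37651167] [1.79941833e+02 4.75836904e-03 1.05285777e+02] [-0.84878046  0.09541489 -1.17864977]
```

View pics/w7.png

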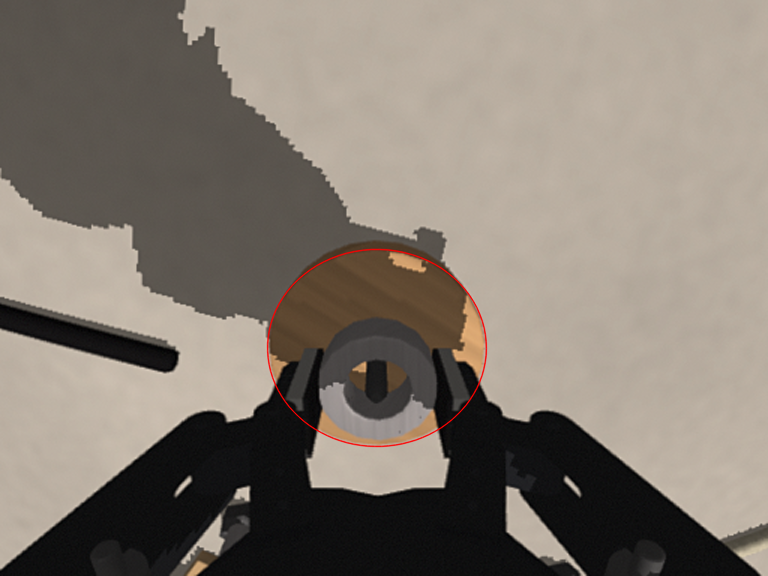

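View pics/s7.png

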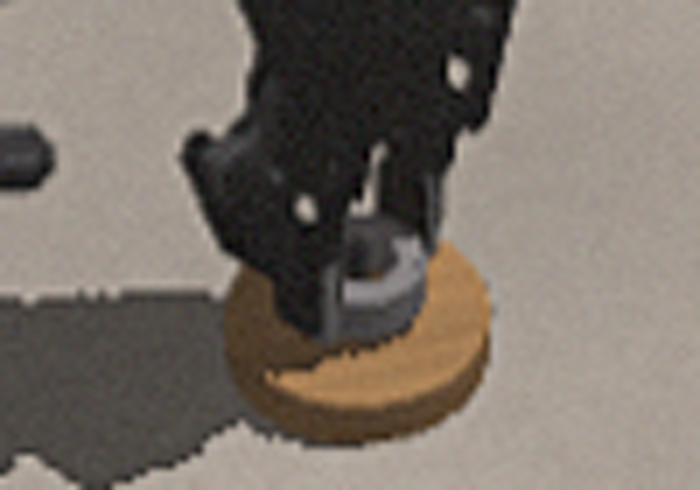

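```bash
python3 -m creep '0.03 0.0006 -0.0002 0.001 0;0.03 0.0012 -0.0004 0.003 0;0.03 0.0012 -0.0004 0.005 0;0.03 0.0012 -0.0004 0.005 0;0.03 0.0012 -0.0004 0.005 0;0.03 0.0012 -0.0004 0.005 0'
python3 -m creep '0.03 0 0 0.0005 0;0.03 0 0 0.0005 0;0.03 0 0 0.0005 0'
```

```text
time_s: 9.35
ee_pos: [450.8, -9.6, 21.2]
orientation: [3.141, 0.0, 1.837]
wrist_force: [0.4, 0.2, -1.4]
gripper_width: 41.5
time_s: 9.65
ee_pos: [450.7, -9.6, 20.5]
orientation: [3.142, 0.0, 1.838]
wrist_force: [0.1, 0.7, -2.2]
gripper_width: 41.6
```

```bash
python3 -m creep '0.03 0 0 0.0007 0;0.03 0 0 0.0007 0;0.03 0 0 0.0007 0'
```

```text
time_s: 9.95
ee_pos: [450.7, -9.6, 20.4]
orientation: [3.141, 0.0, 1.838]
wrist_force: [-0.6, 0.3, 6.5]
gripper_width: 41.8
```

```bash
python3 -m creep '0.044 0 0 0.0005 0;0.048 0 0 0.0005 0;0.054 0 0 0.0003 0;0.06 0 0 0 0;0.06 0 0 -0.005 0;0.06 0 0 -0.02 0;0.06 0 0 -0.045 0;0.06 0 0 -0.08 0;0.06 0 0 -0.11 0;0.06 0 0 -0.13 0;0.06 0 0 -0.14 0;0.06 0 0 -0.14 0;0.06 0 0 -0.14 0'
python3 - <<'E'
from h import *
import pickle
c=cam("wrist");s=robot.state(); print(s["time_s"],s["ee_pos"],np.degrees(s["orientation"]),s["wrist_force"])
pickle.dump(c,open("w8.pkl","wb"))
p=(451.1,-9.1,0); u=proj(c,[[451.1,-9.1,30]])[0].astype(int)
save(c,"w8",6,[(proj(c,place(circ(45,20),*p)),(0,0,255)),(proj(c,place(circ(12,38),*p)),(0,255,0)),(proj(c,place(circ(22,38),*p)),(0,255,0))],crop=(u[0]-60,u[1]-50,120,100))
c=cam("side");pickle.dump(c,open("s8.pkl","wb"))
c2=cam("scene");pickle.dump(c2,open("c8.pkl","wb"))
a=[]
for c in (c,c2):
    u=proj(c,[[451,-10,30]])[0].astype(int)
    save(c,"t",8,crop=(u[0]-24,u[1]-30,48,60));a.append(cv2.imread("pics/t.png"))
cv2.imwrite("pics/s8.png",np.hstack(a))
E
```

```text
time_s: 11.25
ee_pos: [450.2, -9.9, 159.2]
orientation: [-3.141, 0.0, 1.838]
wrist_force: [0.5, 0.3, -0.9]
gripper_width: 60.2
11.3 [450.00992355  -9.82194561 158.92328703] [-1.79896994e+02 -6.11464438e-03  1.05300088e+02] [-0.37276938 -0.97044341 -0.30595188]
```

View pics/w8.png

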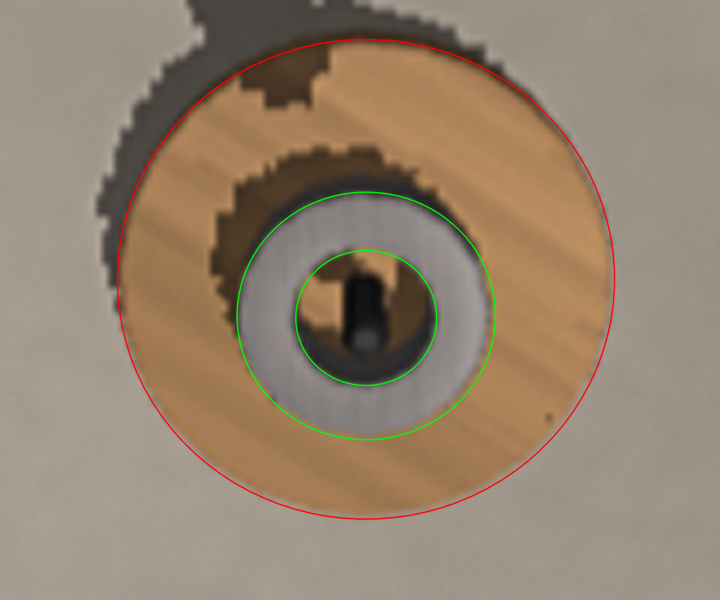

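View pics/s8.png

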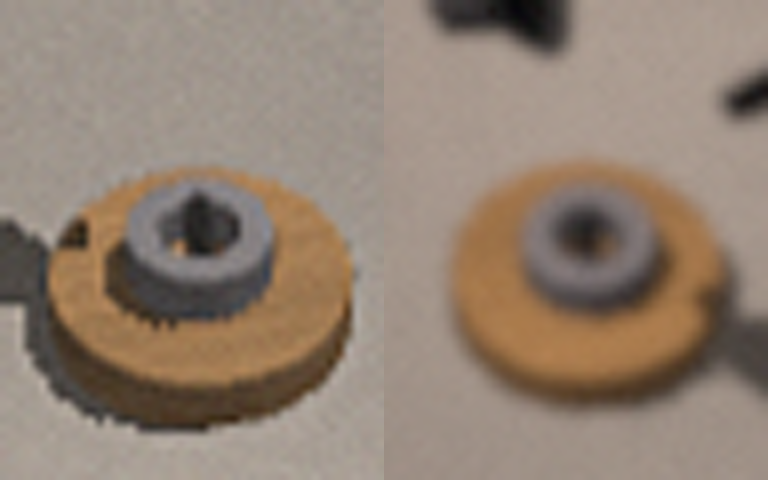

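```bash
python3 - <<'E'
from h import *
import pickle
D=pickle.load(open("d0.pkl","rb"))
for n,a,b in [("scene",(232,122),(239,156)),("side",(284,283),(307,341)),("scene",(264,287),(287,352)),("side",(240,133),(247,161)),("scene",(157,150),(173,192)),("side",(350,235),(397,275))]:
    p=onz(D[n],[a,b],15); d=p[1]-p[0]; print(n,p.mean(0).round(),np.degrees(np.arctan2(d[1],d[0])).round(1),np.linalg.norm(d).round())
goto(396,-250,200,105)
E
```

```text
scene [ 397. -234.   15.] 64.3 138.0
side [ 395. -260.   15.] -110.6 127.0
scene [631. 264.  15.] 71.9 153.0
side [631. 254.  15.] -116.6 156.0
scene [ 623. -246.   15.] 76.7 162.0
side [ 621. -255.   15.] -91.5 136.0
shift [-0.2176 -0.1156 -0.0412] turn units 0.054 t 11.4 now [450.   -9.6 158.8] 105.32
```

```bash
python3 -m creep '0.06 -0.01 -0.005 -0.002 0.4;0.06 -0.035 -0.018 -0.006 1.3;0.06 -0.07 -0.037 -0.013 2.4;0.06 -0.11 -0.058 -0.021 3.5;0.06 -0.15 -0.08 -0.03 4.6;0.06 -0.185 -0.1 -0.037 5.5;0.06 -0.207 -0.11 -0.04 6.1;0.06 -0.2156 -0.1156 -0.0412 6.38;0.06 -0.2156 -0.1156 -0.0412 6.38;0.06 -0.2156 -0.1156 -0.0412 6.38;0.06 -0.2156 -0.1156 -0.0412 6.38'
python3 - <<'E'
from h import *
import pickle
c=cam("wrist");s=robot.state(); print(s["time_s"],s["ee_pos"],np.degrees(s["orientation"]))
pickle.dump(c,open("w9.pkl","wb")); save(c,"w9",1.5)
E
```

```text
time_s: 12.5
ee_pos: [396.5, -246.1, 200.8]
orientation: [-3.141, -0.001, 1.173]
wrist_force: [0.1, -0.8, -0.8]
gripper_width: 60.0
12.55 [ 396.51543495 -246.28548136  200.82530084] [-1.79970330e+02 -5.39222584e-02  6.72258884e+01]
```

View pics/w9.png

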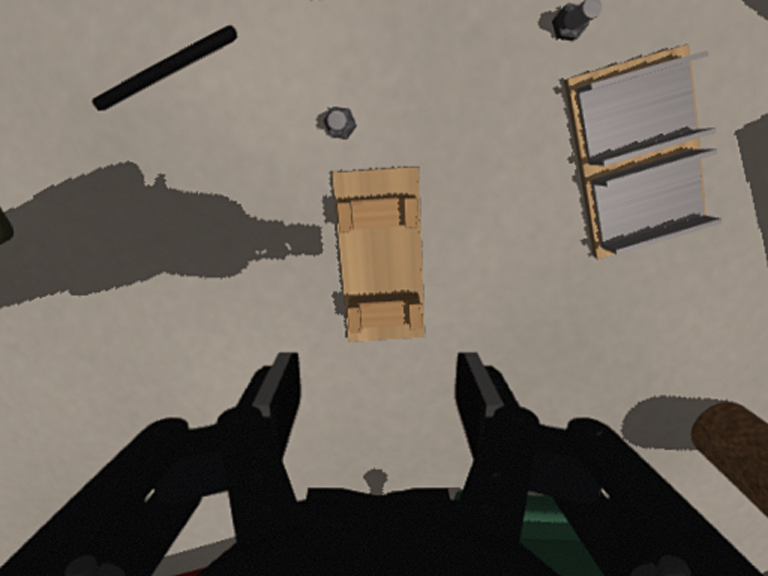

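```bash
cat >> h.py <<'E'
def rest(bx,free,yb):
    L=[rect(bx,150,8,60)]
    for s in (-1,1):
        r=rect(free,22,28,25); r[:,1]+=s*yb; L.append(r)
        for t in (-1,1):
            w=(bx-free)/2; q=rect(w,22,38,15); q[:,1]+=s*yb; q[:,0]+=t*(free+w)/2; L.append(q)
    return L
E
python3 - <<'E'
from h import *
import pickle
c=pickle.load(open("w9.pkl","rb"))
m=rest(70,40,42)
p1,v=fit([c],m[:1],396,-248,-23,dxy=10,dyaw=5); print(p1,v)
p,v=fit([c],m,396,-248,-23,dxy=10,dyaw=5); print(p,v)
p0,v=fit([c],[m[1],m[4]],*p,dxy=4,dyaw=2); print(p0,v)
u=proj(c,[[*p[:2],20]])[0].astype(int)
save(c,"f9",5,[(proj(c,place(k,*p)),(0,0,255)) for k in m],crop=(u[0]-70,u[1]-60,140,120))
E
```

```text
[ 398.85902675 -249.5376774   -18.91644098] 7.283573864982378
[ 398.1731254  -251.69927436  -18.86279809] 7.343248141310921
[ 398.21479683 -251.03860903  -18.90147132] 9.627694424328567
```

View pics/f9.png

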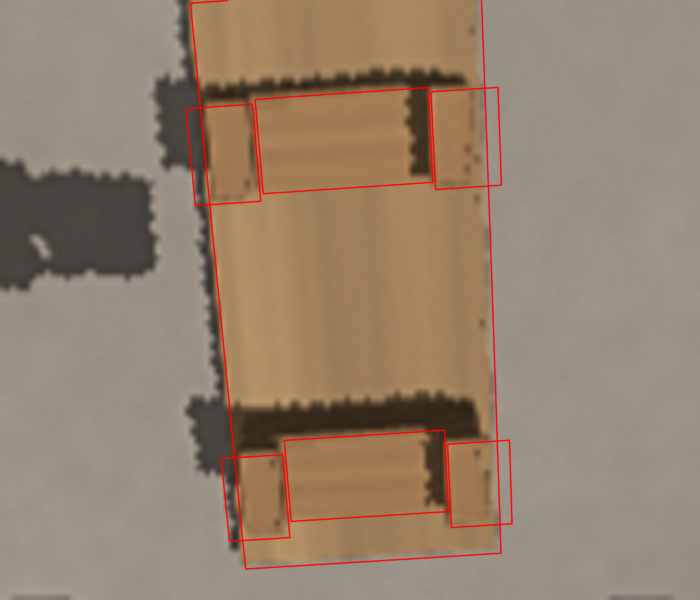

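```bash
python3 - <<'E'
from h import *
print(robot.state()["qpos"].round(3))
goto(622,-250,200,80)
goto(622,-250,200,-6)
E
```

```text
[ 0.784  0.573 -0.505  2.052  0.461  0.628 -0.431]
shift [0.0839 0.2093 0.0008] turn units -2.129 t 12.55 now [ 396.5 -246.3  200.8] 67.23
shift [0.0839 0.2093 0.0008] turn units 12.204 t 12.55 now [ 396.5 -246.3  200.8] 67.23
```

```bash
python3 -m creep '0.06 0.004 0.01 0 -0.2;0.06 0.015 0.038 0 -0.5;0.06 0.03 0.075 0 -1;0.06 0.047 0.117 0 -1.4;0.06 0.063 0.157 0 -1.8;0.06 0.076 0.19 0 -2;0.06 0.0825 0.205 0 -2.13;0.06 0.0839 0.2093 0 -2.13;0.06 0.0839 0.2093 0 -2.13;0.06 0.0839 0.2093 0 -2.13;0.06 0.0839 0.2093 0 -2.13'
python3 - <<'E'
from h import *
import pickle
c=cam("wrist");s=robot.state(); print(s["time_s"],s["ee_pos"],np.degrees(s["orientation"]))
pickle.dump(c,open("w10.pkl","wb")); save(c,"w10",1.5)
E
```

```text
time_s: 13.65
ee_pos: [620.3, -252.9, 201.1]
orientation: [-3.141, 0.001, 1.392]
wrist_force: [-0.3, -0.5, -0.5]
gripper_width: 59.8
13.7 [ 620.47601107 -253.03423816  201.15556984] [-1.79961034e+02  3.45815087e-02  7.97658696e+01]
```

View pics/w10.png

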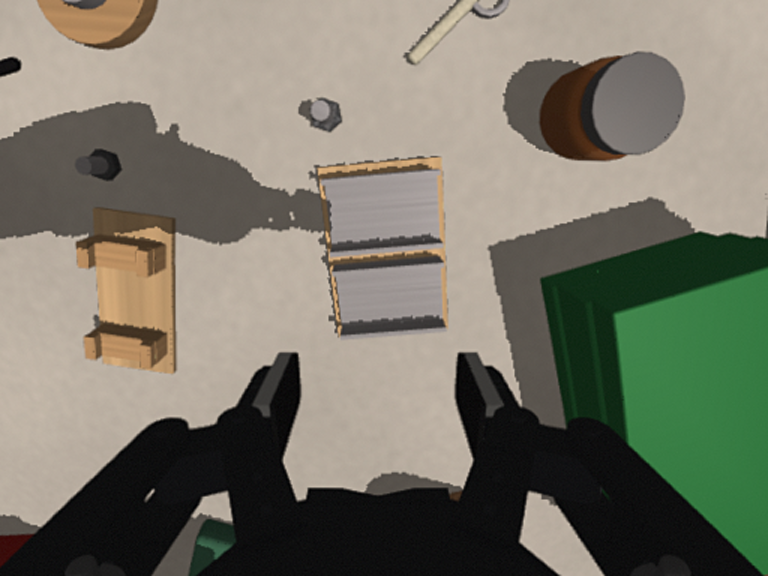

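```bash
cat >> h.py <<'E'
def nestm():
    L=[rect(100,150,8,60)]
    for yc in (-64,-8,8,64):
        r=rect(90,4,32,30); r[:,1]+=yc; L.append(r)
    return L
E
python3 - <<'E'
from h import *
import pickle
c=pickle.load(open("w10.pkl","rb"))
m=nestm()
for mm in (m[:1],m,m[1:]):
    p,v=fit([c],mm,622,-250,-8,dxy=10,dyaw=5); print(p,v)
    if mm is m: q=p
u=proj(c,[[*q[:2],20]])[0].astype(int)
save(c,"f10",5,[(proj(c,place(k,*q)),(0,0,255)) for k in m],crop=(u[0]-70,u[1]-60,140,120))
for uv in [(361,187),(410,208),(466,155)]: print(onz(c,uv,70).round(),onz(c,uv,0).round())
E
```

```text
[ 626.07985996 -250.64534252   -5.44426305] 10.540948554910237
[ 625.22505975 -249.88433423   -4.74363226] 10.92739648979831
[ 625.20019842 -248.26471392   -3.42617375] 11.752257620902725
[[ 735. -278.   70.]] [[ 761. -304.    0.]]
[[ 789. -312.   70.]] [[ 828. -347.    0.]]
[[ 851. -262.   70.]] [[ 906. -284.    0.]]
```

View pics/f10.png

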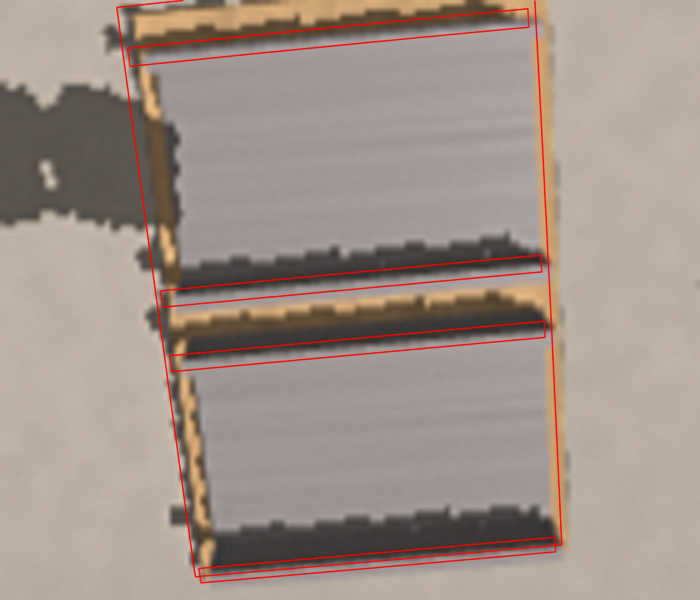

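```bash
python3 - <<'E'
from h import *
import pickle
D=pickle.load(open("d0.pkl","rb")); w=pickle.load(open("w10.pkl","rb")); w9=pickle.load(open("w9.pkl","rb"))
m=nestm()
p,v=fit([w],m[:1],625.6,-250.3,-5,dxy=4,dyaw=3,sig=.7);print(p,v)
p,v=fit([w9],m[:1],625.6,-250.3,-5,dxy=4,dyaw=3);print("w9",p,v)
p,v=fit([D["scene"]],m[:1],625.6,-250.3,-5,dxy=6,dyaw=3);print("sc",p,v)
p,v=fit([D["side"]],m[:1],625.6,-250.3,-5,dxy=6,dyaw=3);print("sd",p,v)
p,v=fit([D["side"],D["scene"],w,w9],m[:1],625.6,-250.3,-5,dxy=6,dyaw=3);print("all",p,v)
m=rest(70,40,42)
for n,c in (("w9",[w9]),("w10",[w]),("sc",[D["scene"]]),("sd",[D["side"]]),("all",[w,w9,D["scene"],D["side"]])):
    p,v=fit(c,m,398.2,-251.2,-19,dxy=6,dyaw=3); print("barrest",n,p,v)
goto(375,288,160,105.4)
E
```

```text
[ 626.42506396 -250.85035258   -5.55661659] 11.131391751467925
w9 [ 627.68219084 -250.64979201   -5.16227102] 10.419572011829043
sc [ 624.63763051 -259.93785374   -4.98748973] 11.122967825133363
sd [ 627.3754127  -251.84384765   -5.06101126] 11.732567597230995
all [ 626.61876844 -250.70331026   -5.28911695] 9.192400804365642
barrest w9 [ 398.67907212 -250.25404893  -18.81613895] 7.448562867686193
barrest w10 [ 396.87730215 -249.30755218  -18.63068732] 7.344852551900377
barrest sc [ 391.63101094 -247.88762242  -17.34064825] 6.094147491015669
barrest sd [ 393.05409201 -248.99146836  -18.6653295 ] 8.824993403804212
barrest all [ 397.84980163 -250.0370771   -18.85335275] 6.87230436357332
shift [ 0.4888 -0.3377  0.0412] turn units -4.272 t 13.7 now [ 620.5 -253.   201.2] 79.77
```

```bash
python3 -m creep '0.06 0.012 -0.008 0 -0.1;0.06 0.04 -0.028 0.002 -0.4;0.06 0.076 -0.053 0.004 -0.7;0.06 0.114 -0.079 0.006 -1;0.06 0.152 -0.105 0.008 -1.3;0.06 0.19 -0.131 0.01 -1.6;0.06 0.228 -0.157 0.012 -2;0.06 0.266 -0.184 0.014 -2.3;0.06 0.304 -0.21 0.016 -2.6;0.06 0.342 -0.236 0.018 -3;0.06 0.38 -0.262 0.02 -3.3;0.06 0.415 -0.287 0.023 -3.6;0.06 0.448 -0.309 0.025 -3.9;0.06 0.472 -0.326 0.028 -4.1;0.06 0.485 -0.335 0.03 -4.2;0.06 0.4888 -0.3377 0.03 -4.27;0.06 0.4888 -0.3377 0.03 -4.27;0.06 0.4888 -0.3377 0.03 -4.27;0.06 0.4888 -0.3377 0.03 -4.27'
cat > look.py <<'E'
from h import *
import pickle,sys
n=sys.argv[1]
c=cam("wrist");s=robot.state(); print(s["time_s"],s["ee_pos"].round(2),np.degrees(s["orientation"]).round(2),s["wrist_force"].round(1),s["gripper_width"].round(1))
pickle.dump(c,open(n+".pkl","wb")); save(c,n,1.5)
E
python3 look.py w11; python3 fitpile.py w11.pkl f11 channel plate bar
```

```text
time_s: 15.6
ee_pos: [376.4, 286.8, 171.0]
orientation: [3.142, 0.001, 1.837]
wrist_force: [0.4, -0.2, -1.0]
gripper_width: 60.2Traceback (most recent call last):
  File "look.py", line 4, in <module>
    c=cam("wrist");s=robot.state(); print(s["time_s"],s["ee_pos"].round(2),np.degrees(s["orientation"]).round(2),s["wrist_force"].round(1),s["gripper_width"].round(1))
                                                                                                                                           ^^^^^^^^^^^^^^^^^^^^^^^^
AttributeError: 'float' object has no attribute 'round'
Traceback (most recent call last):
  File "fitpile.py", line 4, in <module>
    c=pickle.load(open(sys.argv[1],"rb")); col=dict(collar=(0,0,255),bar=(0,255,0),channel=(255,0,0),plate=(0,255,255),board=(255,0,255))
                  ~~~~^^^^^^^^^^^^^^^^^^
FileNotFoundError: [Errno 2] No such file or directory: 'w11.pkl'
```

```bash
sed -i 's/s\["gripper_width"\].round(1)/round(s["gripper_width"],1)/' look.py; python3 look.py w11; python3 fitpile.py w11.pkl f11 channel plate bar
```

```text
15.7 [376.3  287.27 171.04] [1.7999e+02 3.0000e-02 1.0530e+02] [ 1.   0.4 -0.1] 59.8
channel [374.67 286.14  15.42] 8.27
plate [384.41 300.16  19.57] 7.2
bar [373.97 289.19  11.56] 6.47
```

View pics/f11.png

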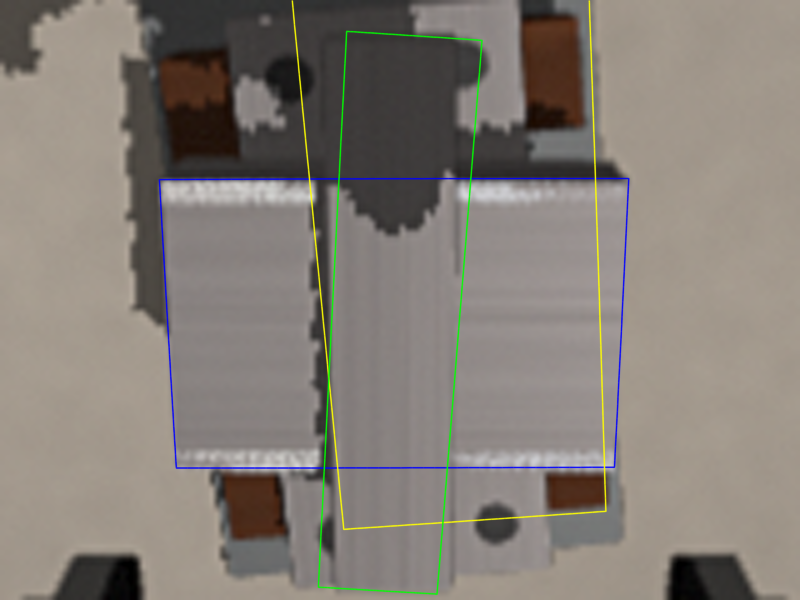

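```bash
cat > pick.py <<'E'
from h import *
import pickle
def pick(pk,ctr,off,scale,pts,z):
    c=pickle.load(open(pk,"rb")); u=proj(c,[ctr])[0]; o=np.array([int(u[0])-off[0],int(u[1])-off[1]])
    return onz(c,(np.array(pts)+.5)/scale-.5+o,z)
E
python3 - <<'E'
from pick import *
P=pick("w11.pkl",[377,287,60],(80,65),5,[(325,38),(458,33),(333,592),(453,592)],71)
print(P.round(1)); m=P.mean(0); d=(P[0]+P[1]-P[2]-P[3])/2; print(m,np.degrees(np.arctan2(d[1],d[0]))-90,np.linalg.norm(d),np.linalg.norm(P[0]-P[1]),np.linalg.norm(P[2]-P[3]))
goto(m[0],m[1],90,90+np.degrees(np.arctan2(d[1],d[0]))-90)
E
```

```text
[[347.9 338.5  71. ]
 [370.4 345.5  71. ]
 [376.5 232.5  71. ]
 [399.9 238.9  71. ]]
[373.64450758 288.86351009  71.        ] 15.288793287241845 110.1676116328989 23.547742108470676 24.247748090288912
shift [ 0.0022 -0.0021  0.081 ] turn units 0.002 t 15.7 now [376.3 287.3 171. ] 105.3
```

```bash
python3 -m creep '0.05 0.0005 -0.0005 0.01 0;0.05 0.0015 -0.0015 0.03 0;0.05 0.0022 -0.0021 0.052 0;0.05 0.0022 -0.0021 0.072 0;0.05 0.0022 -0.0021 0.085 0;0.05 0.0022 -0.0021 0.091 0;0.05 0.0022 -0.0021 0.093 0;0.05 0.0022 -0.0021 0.093 0;0.05 0.0022 -0.0021 0.093 0;0.05 0.0022 -0.0021 0.093 0'
python3 look.py w12; python3 - <<'E'
from h import *
goto(373.6,288.9,61.5,105.3)
E
```

```text
time_s: 16.7
ee_pos: [373.4, 290.1, 78.5]
orientation: [3.141, -0.001, 1.84]
wrist_force: [-0.1, -0.8, -0.5]
gripper_width: 49.9
16.75 [373.38 290.11  78.5 ] [ 1.7994e+02 -4.0000e-02  1.0540e+02] [-0.8  0.  -0.2] 50.0
shift [-0.0012 -0.0001  0.017 ] turn units 0.017 t 16.75 now [373.4 290.1  78.5] 105.4
```

View pics/w12.png

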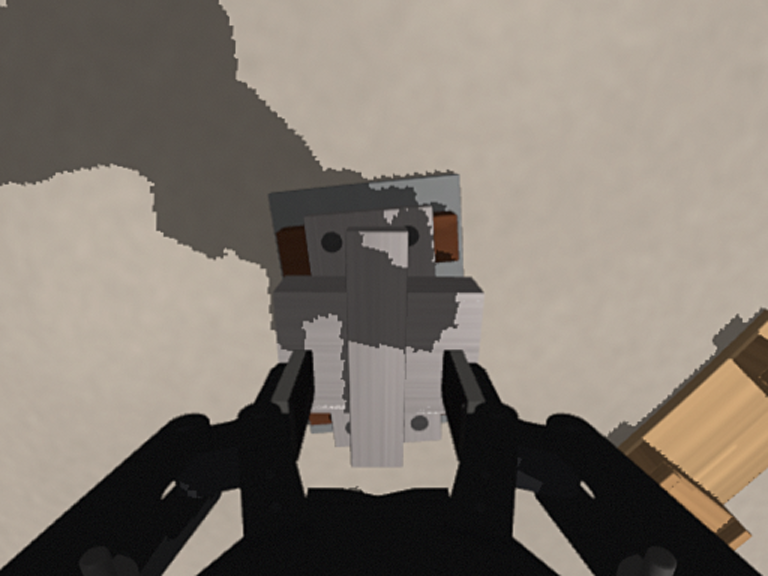

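```bash
python3 -m creep '0.05 -0.0006 0 0.005 0;0.05 -0.0012 -0.0001 0.011 0;0.05 -0.0012 -0.0001 0.015 0;0.05 -0.0012 -0.0001 0.0165 0;0.05 -0.0012 -0.0001 0.0165 0;0.04 -0.0012 -0.0001 0.0165 0;0.034 -0.0012 -0.0001 0.0165 0;0.028 -0.0012 -0.0001 0.0165 0;0.028 -0.0012 -0.0001 0.0165 0' 40
python3 - <<'E'
from h import *
s=robot.state();print(s["ee_pos"],s["wrist_force"])
E
```

```text
time_s: 17.65
ee_pos: [373.3, 288.8, 61.6]
orientation: [3.141, -0.0, 1.84]
wrist_force: [-0.4, 0.4, 0.4]
gripper_width: 28.0
[373.34999878 288.78923385  61.60007745] [-0.3888063   0.39067181  0.35699756]
```

```bash
python3 -m creep '0.024 0 0 0 0;0.015 0 0 0 0;0.015 0 0 0 0;0.015 0 0 0 0;0.015 0 0 0 0' 50; python3 -m creep '0.015 0 0 -0.002 0;0.015 0 0 -0.006 0;0.015 0 0 -0.015 0;0.015 0 0 -0.03 0;0.015 0 0 -0.05 0;0.015 0 0 -0.07 0;0.015 0 0 -0.085 0;0.015 0 0 -0.095 0;0.015 0 0 -0.1 0;0.015 0 0 -0.1 0;0.015 0 0 -0.1 0'; python3 look.py w13; python3 fitpile.py w13.pkl f13 channel; python3 - <<'E'
from h import *
goto(398.2,-250.8,162,71.15)
E
```

```text
time_s: 18.15
ee_pos: [373.4, 288.8, 61.8]
orientation: [3.141, -0.0, 1.84]
wrist_force: [-0.4, -0.8, 5.5]
gripper_width: 22.8
time_s: 19.25
ee_pos: [373.1, 288.4, 161.1]
orientation: [-3.141, 0.0, 1.84]
wrist_force: [0.5, 0.3, -2.5]
gripper_width: 22.1
19.3 [372.99 288.35 160.93] [-1.7994e+02  4.0000e-02  1.0542e+02] [-0.  -0.1 -1.9] 22.6
channel [373.2  290.84  14.01] 6.42
shift [-0.5264 -0.1191 -0.0011] turn units 5.712 t 19.3 now [373.  288.3 160.9] 105.42
```

View pics/w13.png

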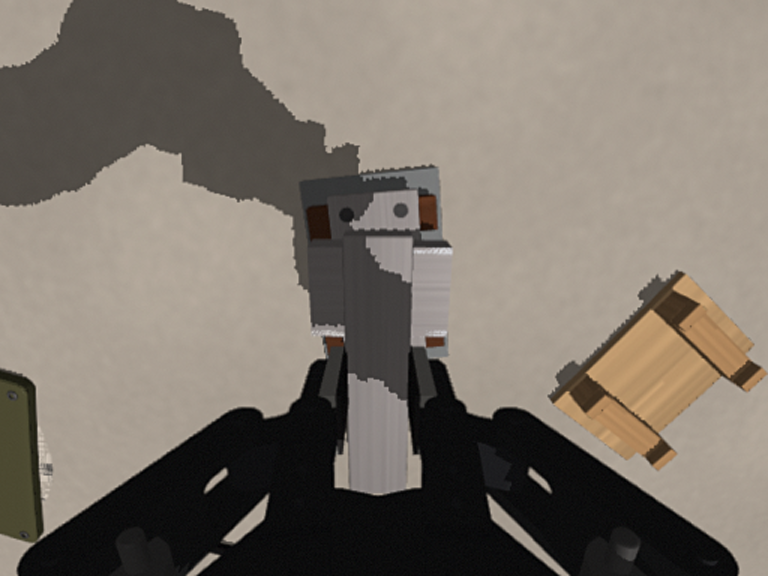

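```bash
python3 -m creep '0.015 -0.0117 0.0018 0 0.1;0.015 -0.041 0.0063 0 0.4;0.015 -0.082 0.012 0 0.8;0.015 -0.128 0.0165 0 1.25;0.015 -0.1733 0.0185 0 1.7;0.015 -0.2177 0.017 0 2.15;0.015 -0.261 0.0117 0 2.6;0.015 -0.303 0.0022 0 3.1;0.015 -0.344 -0.0115 0 3.5;0.015 -0.384 -0.0292 0 4;0.015 -0.4227 -0.05 0 4.5;0.015 -0.461 -0.074 0 4.9;0.015 -0.4937 -0.0962 0 5.3;0.015 -0.5171 -0.1125 0 5.6;0.015 -0.5264 -0.1191 0 5.71;0.015 -0.5264 -0.1191 0 5.71;0.015 -0.5264 -0.1191 0 5.71;0.015 -0.5264 -0.1191 0 5.71;0.015 -0.5264 -0.1191 0 5.71'
python3 look.py w14
```

```text
time_s: 21.2
ee_pos: [399.2, -248.8, 161.6]
orientation: [3.141, -0.001, 1.245]
wrist_force: [-0.2, -0.3, -2.3]
gripper_width: 22.5
21.25 [ 399.08 -249.09  161.53] [ 1.7999e+02 -4.0000e-02  7.1320e+01] [-0.6 -0.6 -2.1] 22.3
```

View pics/w14.png

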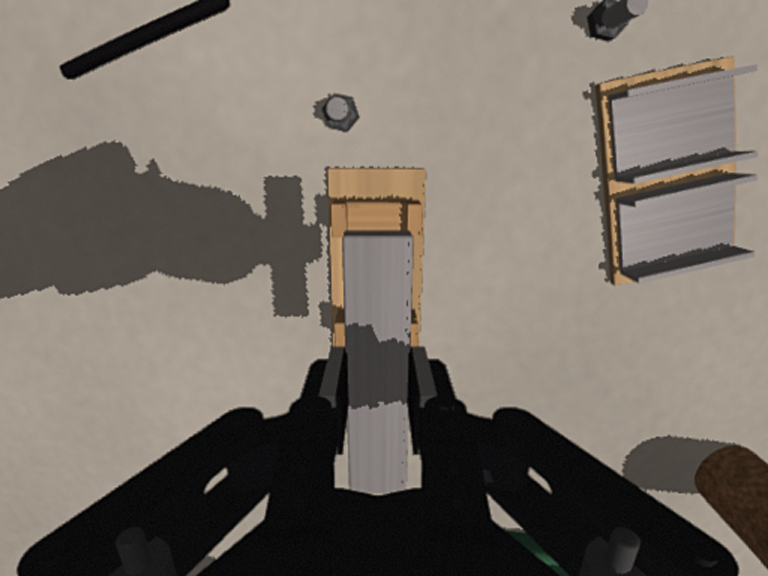

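```bash
python3 - <<'E'
from h import *
import pickle
c=pickle.load(open("w14.pkl","rb"))
P=np.array([399.08,-249.09,161.53]); yaw=71.32-90
b=proj(c,place(rect(24,110,P[2]+9.3),P[0],P[1],yaw)); b2=proj(c,place(rect(24,110,P[2]-2.7),P[0],P[1],yaw))
m=rest(70,40,42)
p,v=fit([c],m[:1],398.2,-250.8,-18.85,dxy=4,dyaw=2);print(p,v)
p,v=fit([c],m,398.2,-250.8,-18.85,dxy=4,dyaw=2);print(p,v)
q=(398.2,-250.8,-18.85)
save(c,"f14",5,[(b,(255,0,0)),(b2,(255,255,0))]+[(proj(c,place(k,*q)),(0,0,255)) for k in m],crop=(180,105,140,115))
goto(*q[:2],45,71.15)
E
```

```text
[ 398.16869472 -249.31527817  -19.74530183] 7.012721182000781
[ 394.16233334 -250.8341742   -18.77612664] 6.469295457109534
shift [-0.0019 -0.0003  0.1165] turn units 0.028 t 21.25 now [ 399.1 -249.1  161.5] 71.32
```

View pics/f14.png

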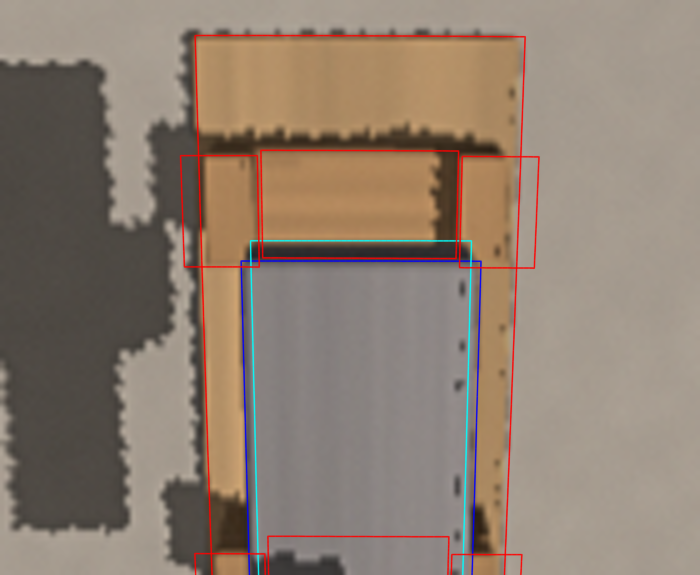

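```bash
python3 -m creep '0.015 -0.0005 0 0.005 0;0.015 -0.001 -0.0002 0.02 0;0.015 -0.0019 -0.0003 0.042 0;0.015 -0.0019 -0.0003 0.066 0;0.015 -0.0019 -0.0003 0.088 0;0.015 -0.0019 -0.0003 0.104 0.03;0.015 -0.0019 -0.0003 0.114 0.03;0.015 -0.0019 -0.0003 0.1165 0.03;0.015 -0.0019 -0.0003 0.1165 0.03;0.015 -0.0019 -0.0003 0.1165 0.03;0.015 -0.0019 -0.0003 0.1165 0.03'
python3 look.py w15;python3 - <<'E'
from h import *
goto(398.2,-250.8,32,71.15)
E
```

```text
time_s: 22.35
ee_pos: [397.9, -252.3, 45.5]
orientation: [3.14, -0.0, 1.239]
wrist_force: [0.6, -0.3, -1.9]
gripper_width: 22.5
22.4 [ 397.86 -252.31   45.5 ] [ 1.7993e+02 -1.0000e-02  7.0960e+01] [-0.3 -0.  -1.6] 22.3
shift [ 0.0015 -0.0002  0.0135] turn units -0.031 t 22.4 now [ 397.9 -252.3   45.5] 70.96
```

View pics/w15.png

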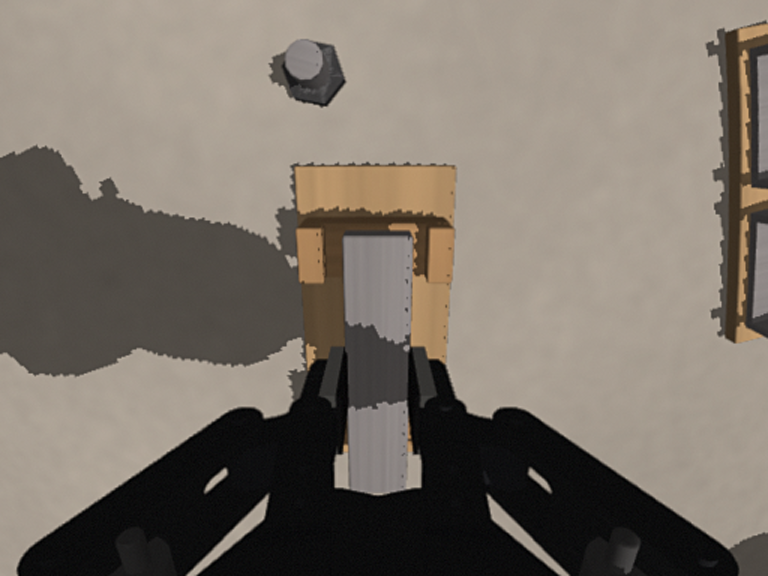

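```bash
python3 -m creep '0.015 0.0008 -0.0001 0.003 -0.03;0.015 0.0015 -0.0003 0.008 -0.03;0.015 0.0015 -0.0003 0.012 -0.03;0.015 0.0015 -0.0003 0.0135 -0.03;0.015 0.0015 -0.0003 0.0135 -0.03;0.015 0.0015 -0.0003 0.0135 -0.03;0.015 0.0015 -0.0003 0.0135 -0.03'
python3 -m creep '0.015 0 0 0.0005 0;0.015 0 0 0.0005 0;0.015 0 0 0.0005 0'
```

```text
time_s: 23.1
ee_pos: [397.8, -250.6, 31.5]
orientation: [3.141, -0.0, 1.242]
wrist_force: [-0.2, 0.4, -2.9]
gripper_width: 22.5
time_s: 23.4
ee_pos: [397.7, -250.6, 31.0]
orientation: [3.142, -0.0, 1.242]
wrist_force: [-0.6, -0.6, -3.0]
gripper_width: 22.6
```

```bash
python3 -m creep '0.015 0 0.0003 0.0005 0;0.015 0 0.0003 0.0005 0;0.015 0 0.0003 0.0005 0'; python3 -m creep '0.015 0 0 0.0004 0;0.015 0 0 0.0004 0;0.015 0 0 0.0004 0'
```

```text
time_s: 23.7
ee_pos: [397.8, -250.6, 30.8]
orientation: [-3.142, 0.0, 1.242]
wrist_force: [-1.2, 1.5, 5.9]
gripper_width: 22.6
time_s: 24.0
ee_pos: [397.8, -250.6, 30.8]
orientation: [3.141, 0.0, 1.242]
wrist_force: [-2.0, 1.1, 11.2]
gripper_width: 22.7
```

Contact at the expected height. Release, lift, and check.

```bash
python3 -m creep '0.024 0 0 0 0;0.027 0 0 0 0;0.032 0 0 0 0;0.042 0 0 0 0;0.05 0 0 0 0;0.05 0 0 -0.005 0;0.05 0 0 -0.02 0;0.05 0 0 -0.045 0;0.05 0 0 -0.075 0;0.05 0 0 -0.105 0;0.05 0 0 -0.125 0;0.05 0 0 -0.13 0;0.05 0 0 -0.13 0;0.05 0 0 -0.13 0'
python3 look.py w16; python3 - <<'E'
from h import *
import pickle
c=pickle.load(open("w16.pkl","rb")); q=(398.2,-250.8,-18.85)
m=rest(70,40,42)
save(c,"f16",5,[(proj(c,place(k,*q)),(0,0,255)) for k in m]+[(proj(c,place(rect(24,110,40),*q)),(0,255,0))],crop=(180,105,150,120))
E
```

```text
time_s: 25.4
ee_pos: [397.4, -250.6, 159.4]
orientation: [-3.14, 0.0, 1.242]
wrist_force: [0.4, -0.4, 0.2]
gripper_width: 50.4
25.45 [ 397.28 -250.47  159.12] [-1.7988e+02 -1.0000e-02  7.1170e+01] [ 0.   0.2 -0.6] 50.0
```

View pics/f16.png

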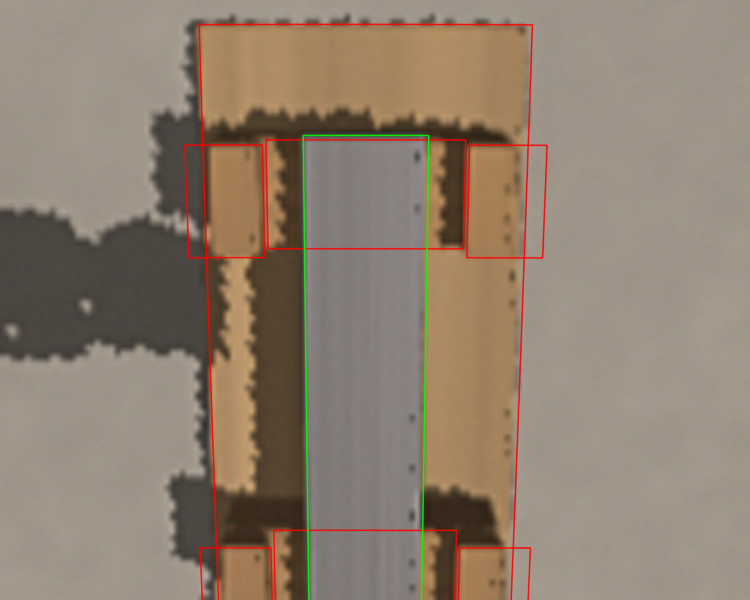

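```bash
python3 - <<'E'
from h import *
goto(375,286,175,15.3)
s=robot.state(); yw=s["orientation"][2];R=Ro.from_euler("xyz",[np.pi,0,yw]).as_matrix()
p0=s["ee_pos"];p1=np.array([375,286,175.])
for f in [.02,.07,.14,.22,.3,.38,.46,.54,.62,.70,.78,.86,.93,.98,1]:
    d=R.T@(f*(p1-p0)+np.array([65*np.sin(np.pi*f),0,0]))/1000; print(d.round(3),round(f*9.31,2))
E
```

```text
shift [ 0.5005 -0.1943 -0.0159] turn units 9.311 t 25.45 now [ 397.3 -250.5  159.1] 71.17
[ 0.011 -0.    -0.   ] 0.19
[ 0.04  -0.    -0.001] 0.65
[ 0.079 -0.001 -0.002] 1.3
[ 0.123 -0.004 -0.003] 2.05
[ 0.167 -0.009 -0.005] 2.79
[ 0.21  -0.017 -0.006] 3.54
[ 0.251 -0.028 -0.007] 4.28
[ 0.291 -0.044 -0.009] 5.03
[ 0.33  -0.063 -0.01 ] 5.77
[ 0.367 -0.086 -0.011] 6.52
[ 0.404 -0.112 -0.012] 7.26
[ 0.439 -0.141 -0.014] 8.01
[ 0.47  -0.167 -0.015] 8.66
[ 0.492 -0.187 -0.016] 9.12
[ 0.501 -0.194 -0.016] 9.31
```

```bash
python3 -m creep '0.0854 0.011 0 0 0.19;0.0854 0.04 0 -0.001 0.65;0.0854 0.079 -0.001 -0.002 1.3;0.0854 0.123 -0.004 -0.003 2.05;0.0854 0.167 -0.009 -0.005 2.8;0.0854 0.21 -0.017 -0.006 3.54;0.0854 0.251 -0.028 -0.007 4.28;0.0854 0.291 -0.044 -0.009 5.03;0.0854 0.33 -0.063 -0.01 5.77;0.0854 0.367 -0.086 -0.011 6.52;0.0854 0.404 -0.112 -0.012 7.26;0.0854 0.439 -0.141 -0.014 8;0.0854 0.47 -0.167 -0.015 8.66;0.0854 0.492 -0.187 -0.016 9.12;0.0854 0.5005 -0.1943 -0.016 9.31;0.0854 0.5005 -0.1943 -0.016 9.31;0.0854 0.5005 -0.1943 -0.016 9.31;0.0854 0.5005 -0.1943 -0.016 9.31'
python3 look.py w17; python3 fitpile.py w17.pkl f17 channel plate
```

```text
time_s: 27.25
ee_pos: [376.1, 284.1, 175.6]
orientation: [3.14, 0.001, 0.265]
wrist_force: [0.5, -0.9, -0.1]
gripper_width: 85.4
27.3 [376.24 284.17 175.78] [1.7993e+02 4.0000e-02 1.5180e+01] [0.2 1.  0.6] 85.5
channel [374.83 285.42  15.15] 10.42
plate [377.01 280.4   20.13] 7.75
```

View pics/f17.png

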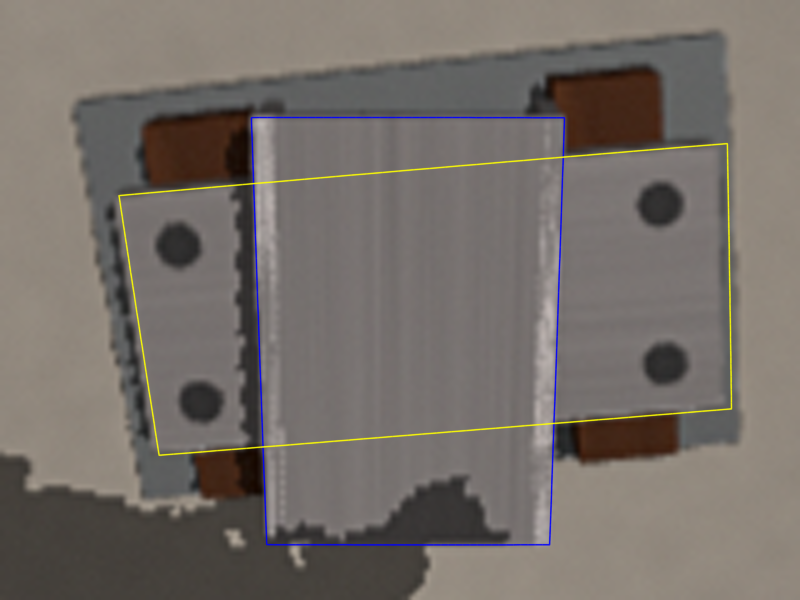

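```bash
python3 - <<'E'
from h import *
goto(374.8,285.4,60,15.15)
E
```

```text
shift [-0.0011 -0.0016  0.1158] turn units 0.005 t 27.3 now [376.2 284.2 175.8] 15.18
```

```bash
python3 -m creep '0.0854 -0.0003 -0.0005 0.008 0;0.0854 -0.0008 -0.001 0.028 0;0.0854 -0.0011 -0.0016 0.055 0;0.0854 -0.0011 -0.0016 0.082 0;0.0854 -0.0011 -0.0016 0.102 0;0.0854 -0.0011 -0.0016 0.113 0;0.0854 -0.0011 -0.0016 0.1158 0;0.0854 -0.0011 -0.0016 0.1158 0;0.0854 -0.0011 -0.0016 0.1158 0;0.0854 -0.0011 -0.0016 0.1158 0'
python3 look.py w18; python3 - <<'E'
from h import *
goto(374.8,285.4,36,15.15)
E
```

```text
time_s: 28.3
ee_pos: [374.8, 287.4, 61.1]
orientation: [-3.141, -0.002, 0.267]
wrist_force: [0.3, -0.3, -0.3]
gripper_width: 85.4
28.35 [374.7  287.34  61.05] [-1.7995e+02 -8.0000e-02  1.5290e+01] [0.1 0.2 1.1] 85.3
shift [-0.0004  0.0019  0.0251] turn units 0.024 t 28.35 now [374.7 287.3  61.1] 15.29
```

View pics/w18.png

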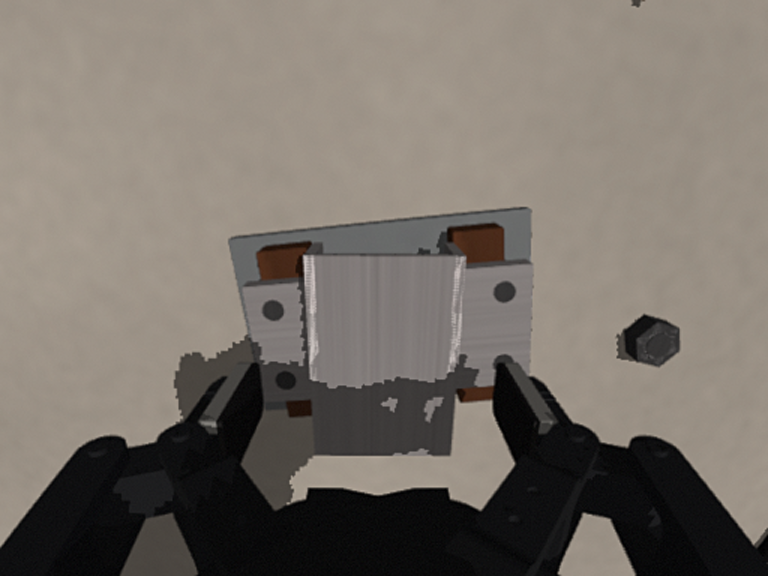

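```bash
python3 -m creep '0.0854 -0.0002 0.001 0.002 0.02;0.0854 -0.0004 0.0019 0.008 0.02;0.0854 -0.0004 0.0019 0.016 0.02;0.0854 -0.0004 0.0019 0.022 0.02;0.0854 -0.0004 0.0019 0.025 0.02;0.0854 -0.0004 0.0019 0.025 0.02;0.0854 -0.0004 0.0019 0.025 0.02;0.066 -0.0004 0.0019 0.025 0.02;0.066 -0.0004 0.0019 0.025 0.02;0.066 -0.0004 0.0019 0.025 0.02' 40
python3 look.py w19
```

```text
time_s: 29.35
ee_pos: [374.5, 285.2, 35.5]
orientation: [-3.141, -0.0, 0.265]
wrist_force: [-0.6, 0.4, 0.8]
gripper_width: 65.9
29.4 [374.49 285.16  35.47] [-1.7999e+02 -2.0000e-02  1.5180e+01] [-0.2  0.5  0. ] 66.0
```

View pics/w19.png

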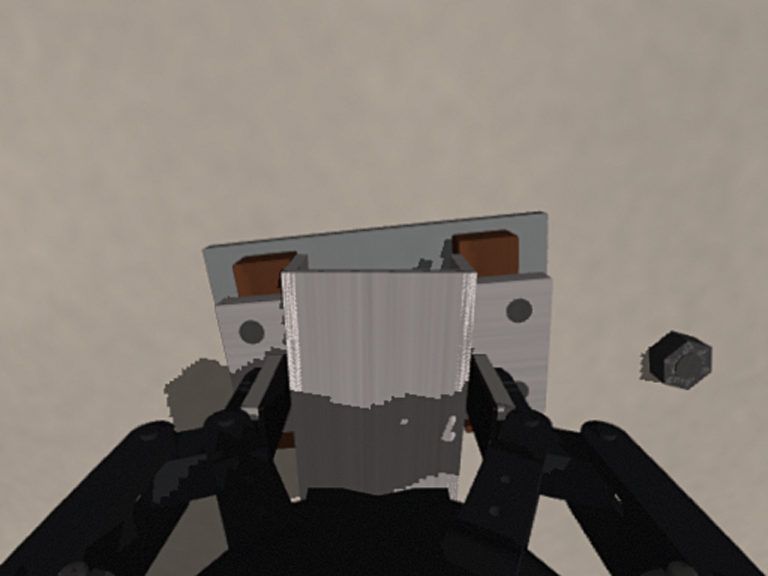

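```bash
python3 -m creep '0.062 0 0 0 0;0.06 0 0 0 0;0.05 0 0 0 0;0.05 0 0 0 0;0.05 0 0 0 0;0.05 0 0 0 0' 50; python3 -m creep '0.05 0 0 -0.002 0;0.05 0 0 -0.006 0;0.05 0 0 -0.015 0;0.05 0 0 -0.03 0;0.05 0 0 -0.05 0;0.05 0 0 -0.075 0;0.05 0 0 -0.1 0;0.05 0 0 -0.12 0;0.05 0 0 -0.13 0;0.05 0 0 -0.135 0;0.05 0 0 -0.135 0;0.05 0 0 -0.135 0'; python3 look.py w20; python3 fitpile.py w20.pkl f20 plate; python3 - <<'E'
from h import *
goto(626.6,-250.7,170,-5.3)
s=robot.state(); yw=s["orientation"][2];R=Ro.from_euler("xyz",[np.pi,0,yw]).as_matrix()
p0=s["ee_pos"];p1=np.array([626.6,-250.7,172.])
for f in [.02,.07,.13,.2,.27,.34,.41,.48,.55,.62,.69,.76,.83,.89,.94,.98,1]:
    d=R.T@(f*(p1-p0))/1000; print(d.round(3),round(f*20.5/6,2))
E
```

```text
time_s: 30.0
ee_pos: [374.5, 284.9, 35.7]
orientation: [3.141, -0.0, 0.265]
wrist_force: [0.7, -0.5, 5.1]
gripper_width: 58.9
time_s: 31.2
ee_pos: [374.0, 284.7, 169.6]
orientation: [3.141, 0.001, 0.265]
wrist_force: [0.5, 0.3, -3.7]
gripper_width: 58.9
31.25 [373.89 284.66 169.47] [1.7995e+02 1.0000e-01 1.5190e+01] [-0.5 -0.6 -3.4] 59.1
plate [377.06 279.07  20.48] 6.87
shift [ 1.036e-01  5.829e-01 -5.000e-04] turn units 3.414 t 31.25 now [373.9 284.7 169.5] 15.19
[ 0.002  0.012 -0.   ] 0.07
[ 0.007  0.041 -0.   ] 0.24
[ 0.013  0.076 -0.   ] 0.44
[ 0.021  0.117 -0.001] 0.68
[ 0.028  0.157 -0.001] 0.92
[ 0.035  0.198 -0.001] 1.16
[ 0.042  0.239 -0.001] 1.4
[ 0.05   0.28  -0.001] 1.64
[ 0.057  0.321 -0.001] 1.88
[ 0.064  0.361 -0.002] 2.12
[ 0.072  0.402 -0.002] 2.36
[ 0.079  0.443 -0.002] 2.6
[ 0.086  0.484 -0.002] 2.84
[ 0.092  0.519 -0.002] 3.04
[ 0.097  0.548 -0.002] 3.21
[ 0.102  0.571 -0.002] 3.35
[ 0.104  0.583 -0.003] 3.42
```

View pics/w20.png

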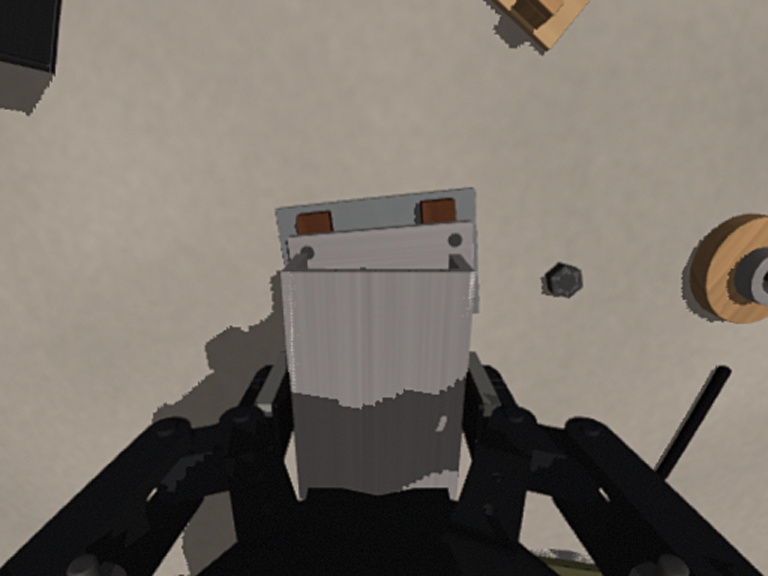

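Channel is held square; the plate stayed at (377, 280). Carry to the nest.

```bash
python3 -m creep '0.05 0.002 0.012 0 0.07;0.05 0.007 0.041 0 0.24;0.05 0.013 0.076 0 0.44;0.05 0.021 0.117 0 0.68;0.05 0.028 0.157 0 0.92;0.05 0.035 0.198 0 1.16;0.05 0.042 0.239 0 1.4;0.05 0.05 0.28 0 1.64;0.05 0.057 0.321 0 1.88;0.05 0.064 0.361 0 2.12;0.05 0.072 0.402 0 2.36;0.05 0.079 0.443 0 2.6;0.05 0.086 0.484 0 2.84;0.05 0.092 0.519 0 3.04;0.05 0.097 0.548 0 3.21;0.05 0.102 0.571 0 3.35;0.05 0.1036 0.5829 0 3.41;0.05 0.1036 0.5829 0 3.41;0.05 0.1036 0.5829 0 3.41;0.05 0.1036 0.5829 0 3.41'
python3 look.py w21; python3 - <<'E'
from h import *
import pickle
c=pickle.load(open("w21.pkl","rb"))
s=robot.state();P=s["ee_pos"];yaw=np.degrees(s["orientation"][2])
m=nestm()
p,v=fit([c],m[:1],626.6,-250.7,-5.3,dxy=4,dyaw=2);print(p,v)
p,v=fit([c],m,626.6,-250.7,-5.3,dxy=4,dyaw=2);print(p,v)
q=(626.6,-250.7,-5.3)
# channel in hand: top at TCP+23.3 (59-35.7)
h,v=fit([c],[rect(90,60,P[2]+23.3)],P[0],P[1],yaw,dxy=4,dyaw=2); print("held",h,v, "rel",h[:2]-P[:2],h[2]-yaw)
save(c,"f21",4,[(proj(c,place(rect(90,60,P[2]+23.3),*h)),(255,0,0))]+[(proj(c,place(k,*q)),(0,0,255)) for k in m],crop=(160,90,180,150))
goto(*q[:2],40,q[2])
E
```

```text
time_s: 33.25
ee_pos: [626.5, -248.1, 170.0]
orientation: [-3.14, 0.001, -0.09]
wrist_force: [0.5, 0.4, -3.4]
gripper_width: 58.9
33.3 [ 626.69 -248.28  170.22] [-1.7992e+02  6.0000e-02 -5.1400e+00] [-0.3 -0.6 -2.3] 59.1
[ 624.51766078 -246.74624028   -3.09827602] 4.3241133517339305
[ 629.59560696 -249.25130321   -5.30471642] 5.103331052003316
held [ 628.59865454 -247.68952965   -5.27762654] 8.086353435450881 rel [1.9101554  0.58978337] -0.1351261226270024
shift [1.000e-04 2.400e-03 1.302e-01] turn units 0.026 t 33.3 now [ 626.7 -248.3  170.2] -5.14
```

View pics/f21.png

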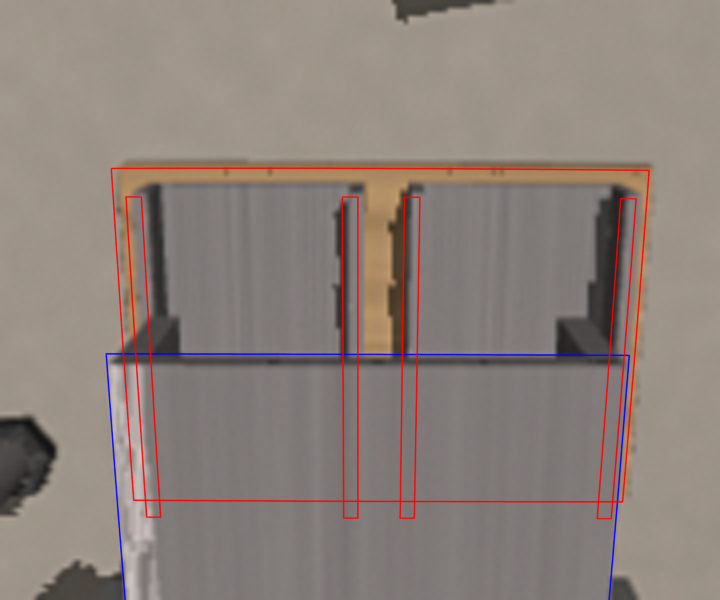

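View pics/w21.png

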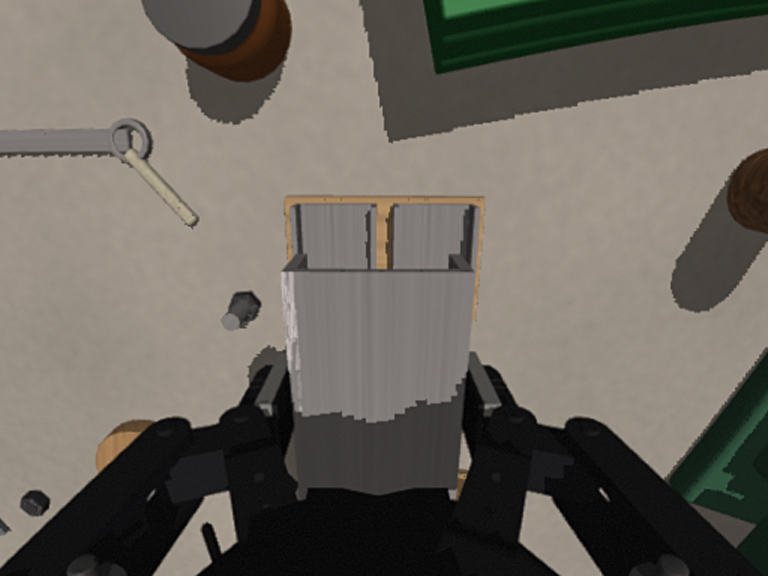

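```bash
python3 - <<'E'
from h import *
goto(627.3,-251.6,50,-5.3)
E
```

```text
shift [0.0009 0.0033 0.1202] turn units 0.026 t 33.3 now [ 626.7 -248.3  170.2] -5.14
```

```bash
python3 -m creep '0.05 0.0003 0.001 0.005 0;0.05 0.0006 0.002 0.02 0;0.05 0.0009 0.0033 0.044 0.02;0.05 0.0009 0.0033 0.07 0.02;0.05 0.0009 0.0033 0.092 0.02;0.05 0.0009 0.0033 0.108 0.02;0.05 0.0009 0.0033 0.117 0.02;0.05 0.0009 0.0033 0.1202 0.02;0.05 0.0009 0.0033 0.1202 0.02;0.05 0.0009 0.0033 0.1202 0.02;0.05 0.0009 0.0033 0.1202 0.02'
python3 look.py w22; python3 - <<'E'
from h import *
import pickle
c=pickle.load(open("w22.pkl","rb"))
s=robot.state();P=s["ee_pos"];yaw=np.degrees(s["orientation"][2])
m=nestm()
p,v=fit([c],m[:1],627.6,-251.7,-5.3,dxy=4,dyaw=2);print(p,v)
q=(627.3,-251.6,-5.3)
save(c,"f22",3.5,[(proj(c,place(rect(90,60,P[2]+23.3),P[0],P[1],yaw)),(255,0,0)),(proj(c,place(rect(90,60,P[2]-1.7),P[0],P[1],yaw)),(255,255,0))]+[(proj(c,place(k,*q)),(0,0,255)) for k in m],crop=(140,110,220,170))
E
```

```text
time_s: 34.4
ee_pos: [628.4, -254.0, 51.2]
orientation: [3.141, -0.002, -0.094]
wrist_force: [-0.8, -0.9, -3.2]
gripper_width: 58.7
34.45 [ 628.27 -253.98   51.07] [ 1.7998e+02 -1.0000e-01 -5.4100e+00] [ 0.8 -0.1 -2.3] 58.8
[ 629.39055692 -249.46546284   -5.23036991] 7.623985876028831
```

View pics/f22.png

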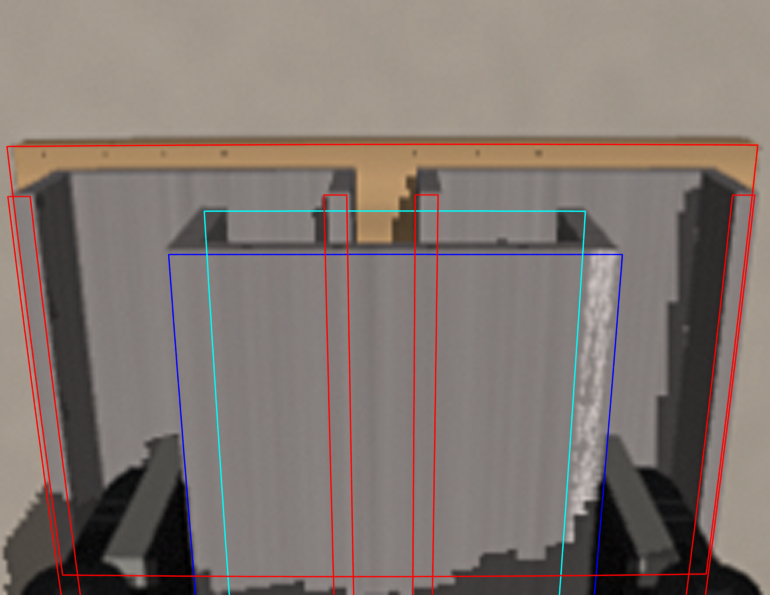

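```bash
python3 - <<'E'
from h import *
goto(627.0,-252.2,30,-5.3)
E
```

```text
shift [-0.0014 -0.0017  0.0211] turn units -0.018 t 34.45 now [ 628.3 -254.    51.1] -5.41
```

```bash
python3 -m creep '0.05 -0.0007 -0.0008 0.002 0;0.05 -0.0014 -0.0017 0.007 0;0.05 -0.0014 -0.0017 0.013 0;0.05 -0.0014 -0.0017 0.018 0;0.05 -0.0014 -0.0017 0.0208 -0.02;0.05 -0.0014 -0.0017 0.0208 -0.02;0.05 -0.0014 -0.0017 0.0208 -0.02;0.05 -0.0014 -0.0017 0.0208 -0.02'
python3 look.py w23; python3 - <<'E'
from h import *
import pickle
c=pickle.load(open("w23.pkl","rb"))
s=robot.state();P=s["ee_pos"];yaw=np.degrees(s["orientation"][2])
m=nestm()
q=(627.3,-252.2,-5.3)
save(c,"f23",3.5,[(proj(c,place(rect(90,60,P[2]+23.3),P[0],P[1],yaw)),(255,0,0)),(proj(c,place(rect(90,60,P[2]-1.7),P[0],P[1],yaw)),(255,255,0))]+[(proj(c,place(k,*q)),(0,0,255)) for k in m],crop=(140,110,220,170))
goto(627,-252.2,15,-5.3)
E
```

```text
time_s: 35.25
ee_pos: [626.6, -252.0, 29.5]
orientation: [3.142, -0.001, -0.092]
wrist_force: [1.3, 0.6, -3.0]
gripper_width: 59.1
35.3 [ 626.64 -252.01   29.56] [ 1.80e+02 -4.00e-02 -5.28e+00] [-0.1 -0.1 -2.9] 58.8
shift [0.0004 0.0002 0.0146] turn units 0.003 t 35.3 now [ 626.6 -252.    29.6] -5.28
```

View pics/f23.png

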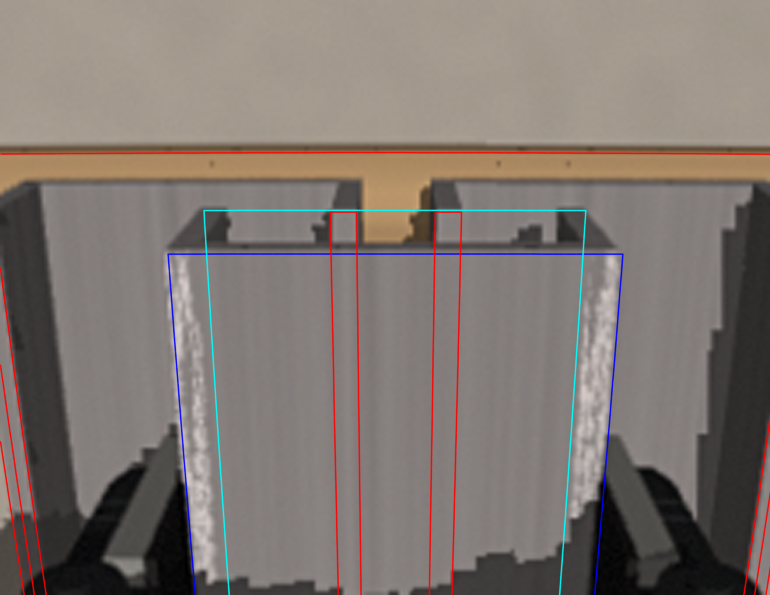

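```bash
python3 -m creep '0.05 0.0003 0.0002 0.002 0;0.05 0.0005 0.0005 0.006 0;0.05 0.0005 0.0005 0.011 0;0.05 0.0005 0.0005 0.0144 0;0.05 0.0005 0.0005 0.0144 0;0.05 0.0005 0.0005 0.0144 0;0.05 0.0005 0.0005 0.0144 0'
python3 -m creep '0.05 0 0 0.0006 0;0.05 0 0 0.0006 0;0.05 0 0 0.0006 0'
```

```text
time_s: 36.0
ee_pos: [626.8, -252.4, 14.8]
orientation: [-3.141, 0.0, -0.092]
wrist_force: [-0.3, -0.2, -3.5]
gripper_width: 58.8
time_s: 36.3
ee_pos: [626.8, -252.4, 14.3]
orientation: [-3.142, 0.0, -0.092]
wrist_force: [0.7, -0.1, -3.1]
gripper_width: 59.0
```

```bash
python3 -m creep '0.05 0 0 0.0006 0;0.05 0 0 0.0006 0;0.05 0 0 0.0006 0';python3 -m creep '0.05 0 0 0.0004 0;0.05 0 0 0.0004 0;0.05 0 0 0.0004 0'; python3 look.py w24; python3 - <<'E'
from h import *
import pickle
c=pickle.load(open("w24.pkl","rb")); save(c,"f24",3.5,crop=(140,110,220,170))
E
```

```text
time_s: 36.6
ee_pos: [626.9, -252.5, 13.9]
orientation: [3.142, -0.0, -0.092]
wrist_force: [-0.8, -0.1, -0.1]
gripper_width: 58.8
time_s: 36.9
ee_pos: [626.9, -252.5, 13.9]
orientation: [3.142, -0.0, -0.092]
wrist_force: [-1.6, 0.6, 4.9]
gripper_width: 59.2
36.95 [ 626.92 -252.49   13.85] [ 1.80e+02 -2.00e-02 -5.28e+00] [-2.   0.9  6.7] 59.1
```

View pics/f24.png

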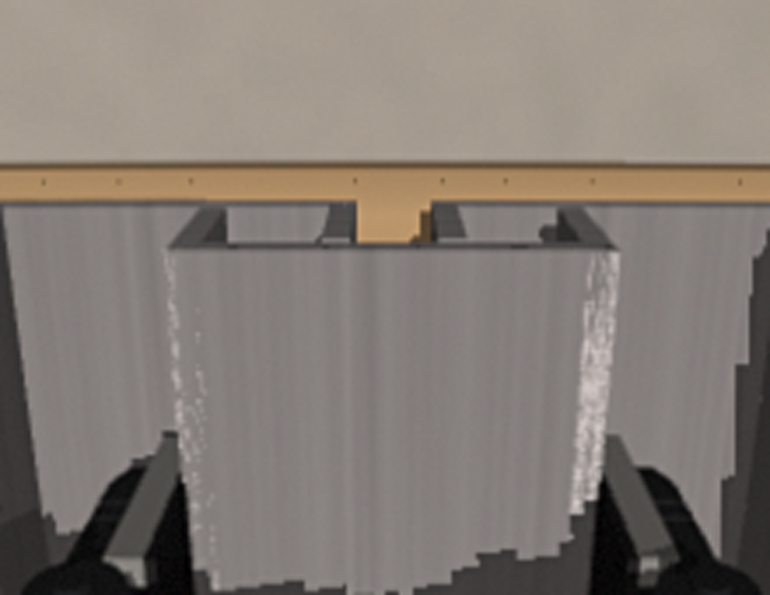

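```bash
python3 -m creep '0.061 0 0 0 0;0.064 0 0 0 0;0.07 0 0 0 0;0.075 0 0 0 0;0.075 0 0 -0.003 0;0.075 0 0 -0.015 0;0.075 0 0 -0.04 0;0.075 0 0 -0.075 0;0.075 0 0 -0.11 0;0.075 0 0 -0.14 0;0.075 0 0 -0.16 0;0.075 0 0 -0.165 0;0.075 0 0 -0.165 0;0.075 0 0 -0.165 0'
python3 look.py w25; python3 - <<'E'
from h import *
import pickle
c=pickle.load(open("w25.pkl","rb")); m=nestm(); q=(627.4,-252.5,-5.3)
d=[(proj(c,place(k,*q)),(0,0,255)) for k in m]+[(proj(c,place(rect(90,60,37),*q)),(0,255,0))]
save(c,"f25",5,d,crop=(170,100,160,120))
a=[]
for n in ("scene","side"):
    e=cam(n); u=proj(e,[[627,-252,20]])[0].astype(int); save(e,"t",6,crop=(u[0]-32,u[1]-40,64,80)); a.append(cv2.imread("pics/t.png")); pickle.dump(e,open(n+"25.pkl","wb"))
cv2.imwrite("pics/s25.png",np.hstack(a))
E
```

```text
time_s: 38.35
ee_pos: [626.0, -252.1, 177.2]
orientation: [-3.141, 0.002, -0.092]
wrist_force: [0.3, 0.2, 0.0]
gripper_width: 74.7
38.4 [ 625.82 -252.1   176.77] [-1.7996e+02  1.6000e-01 -5.2700e+00] [ 0.6 -0.8 -0.6] 75.1
```

View pics/f25.png

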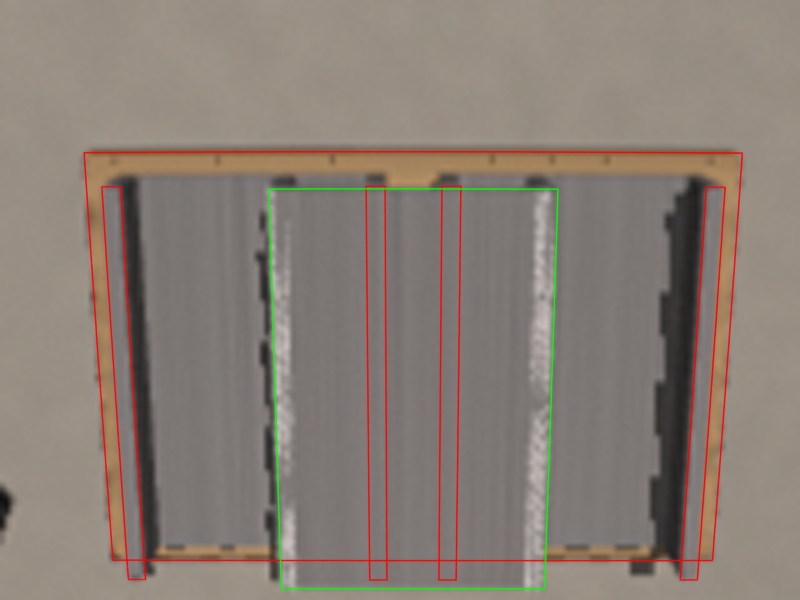

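View pics/s25.png

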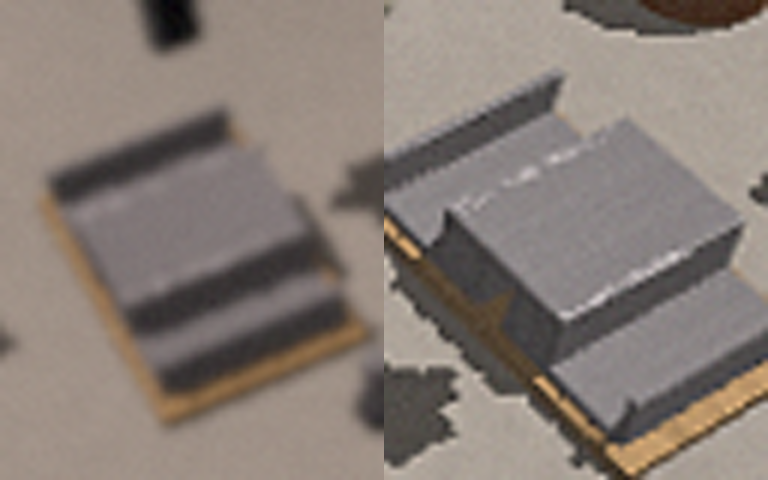

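```bash
python3 - <<'E'
from h import *
goto(630,258,190,68)
s=robot.state(); yw=s["orientation"][2];R=Ro.from_euler("xyz",[np.pi,0,yw]).as_matrix()
p0=s["ee_pos"];p1=np.array([630,258,190.])
for f in [.02,.08,.16,.25,.34,.43,.52,.61,.7,.79,.87,.94,.98,1]:
    d=R.T@(f*(p1-p0))/1000; print(d.round(3),round(-f*73.3/6,2))
E
```

```text
shift [-0.0429 -0.5084 -0.0133] turn units -12.212 t 38.5 now [ 626.  -252.2  176.7] -5.27
[-0.001 -0.01  -0.   ] -0.24
[-0.003 -0.041 -0.001] -0.98
[-0.007 -0.081 -0.002] -1.95
[-0.011 -0.127 -0.003] -3.05
[-0.015 -0.173 -0.005] -4.15
[-0.018 -0.219 -0.006] -5.25
[-0.022 -0.264 -0.007] -6.35
[-0.026 -0.31  -0.008] -7.45
[-0.03  -0.356 -0.009] -8.55
[-0.034 -0.402 -0.01 ] -9.65
[-0.037 -0.442 -0.012] -10.63
[-0.04  -0.478 -0.012] -11.48
[-0.042 -0.498 -0.013] -11.97
[-0.043 -0.508 -0.013] -12.22
```

```bash
python3 -m creep '0.0854 -0.001 -0.01 0 -0.24;0.0854 -0.003 -0.041 -0.001 -0.98;0.0854 -0.007 -0.081 -0.002 -1.95;0.0854 -0.011 -0.127 -0.003 -3.05;0.0854 -0.015 -0.173 -0.005 -4.15;0.0854 -0.018 -0.219 -0.006 -5.25;0.0854 -0.022 -0.264 -0.007 -6.35;0.0854 -0.026 -0.31 -0.008 -7.45;0.0854 -0.03 -0.356 -0.009 -8.55;0.0854 -0.034 -0.402 -0.01 -9.65;0.0854 -0.037 -0.442 -0.012 -10.63;0.0854 -0.04 -0.478 -0.012 -11.5;0.0854 -0.042 -0.498 -0.013 -12;0.0854 -0.043 -0.508 -0.013 -12.21;0.0854 -0.043 -0.508 -0.013 -12.21;0.0854 -0.043 -0.508 -0.013 -12.21;0.0854 -0.043 -0.508 -0.013 -12.21'
python3 look.py w26; python3 - <<'E'
from h import *
import pickle
c=pickle.load(open("w26.pkl","rb")); m=rest(104,78,48)
p,v=fit([c],m[:1],630,258,-22,dxy=10,dyaw=6); print(p,v)
p,v=fit([c],m,630,258,-22,dxy=10,dyaw=6); print(p,v)
p2,v=fit([c],[m[1],m[4]],*p,dxy=4,dyaw=2); print(p2,v)
u=proj(c,[[*p[:2],20]])[0].astype(int)
save(c,"f26",4.5,[(proj(c,place(k,*p)),(0,0,255)) for k in m],crop=(u[0]-80,u[1]-65,160,130))
goto(377,280.2,175,110.2)
E
```

```text
time_s: 40.2
ee_pos: [631.5, 254.3, 191.1]
orientation: [3.141, 0.002, 1.183]
wrist_force: [-0.1, -0.2, -0.5]
gripper_width: 85.3
40.25 [631.45 254.71 191.23] [1.7995e+02 9.0000e-02 6.7780e+01] [ 0.4  0.1 -0.2] 85.4
[621.00293516 247.13668649 -22.63568723] 6.2323114659575225
[625.74157917 262.74464685 -22.66983998] 6.632918036240095
[628.28834597 259.18161678 -22.71372957] 9.897482156465793
shift [-0.0726 -0.2452  0.0162] turn units -7.069 t 40.25 now [631.5 254.7 191.2] 67.78
```

View pics/f26.png

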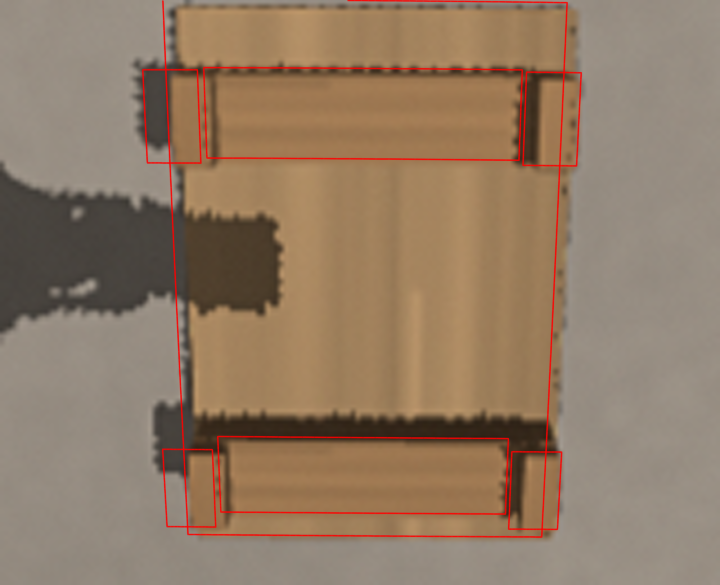

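```bash
python3 - <<'E'
from h import *
import pickle
c=pickle.load(open("w26.pkl","rb")); m=rest(104,78,48)
p0=(628.3,259.2,-22.7)
p,v=fit([c],m[:1],*p0,dxy=3,dyaw=1); print("board",p,v)
p,v=fit([c],[m[0],m[1],m[4]],*p0,dxy=3,dyaw=1); print(p,v)
u=proj(c,[[*p[:2],20]])[0].astype(int)
save(c,"f26b",4.5,[(proj(c,place(k,*p)),(0,0,255)) for k in m],crop=(u[0]-80,u[1]-65,160,130))
s=robot.state(); yw=s["orientation"][2];R=Ro.from_euler("xyz",[np.pi,0,yw]).as_matrix()
p0=s["ee_pos"];p1=np.array([377,280.2,160.])
for f in [.04,.14,.3,.48,.66,.82,.94,1]:
    d=R.T@(f*(p1-p0))/1000; print(d.round(3),round(-f*42.4/6,2))
E
```

```text
board [629.1231693  260.92893729 -22.51008713] 5.628810218920814
[629.1268033  261.17364794 -22.75699999] 7.47464918357396
[-0.003 -0.01   0.001] -0.28
[-0.01  -0.034  0.004] -0.99
[-0.022 -0.074  0.009] -2.12
[-0.035 -0.118  0.015] -3.39
[-0.048 -0.162  0.021] -4.66
[-0.06  -0.201  0.026] -5.79
[-0.068 -0.23   0.029] -6.64
[-0.073 -0.245  0.031] -7.07
```

View pics/f26b.png

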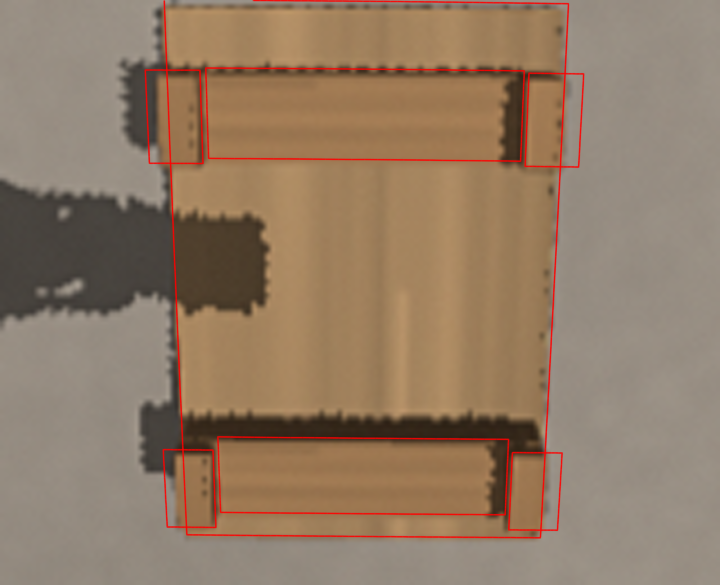

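```bash
python3 -m creep '0.0854 -0.003 -0.01 0.001 -0.28;0.0854 -0.01 -0.034 0.004 -1;0.0854 -0.022 -0.074 0.009 -2.12;0.0854 -0.035 -0.118 0.015 -3.4;0.0854 -0.048 -0.162 0.021 -4.66;0.0854 -0.06 -0.201 0.026 -5.8;0.0854 -0.068 -0.23 0.029 -6.64;0.0854 -0.0726 -0.2452 0.031 -7.07;0.0854 -0.0726 -0.2452 0.031 -7.07;0.0854 -0.0726 -0.2452 0.031 -7.07;0.0854 -0.0726 -0.2452 0.031 -7.07'
python3 look.py w27; python3 fitpile.py w27.pkl f27 plate board
```

```text
time_s: 41.35
ee_pos: [378.0, 281.6, 160.4]
orientation: [3.14, 0.0, 1.923]
wrist_force: [-0.2, 0.2, 0.5]
gripper_width: 85.2
41.4 [377.85 281.66 160.37] [179.93   0.   110.21] [-0.3 -0.4 -0.8] 85.1
plate [376.31 281.58  20.03] 8.82
board [374.68 283.57  21.21] 9.62
```

View pics/f27.png

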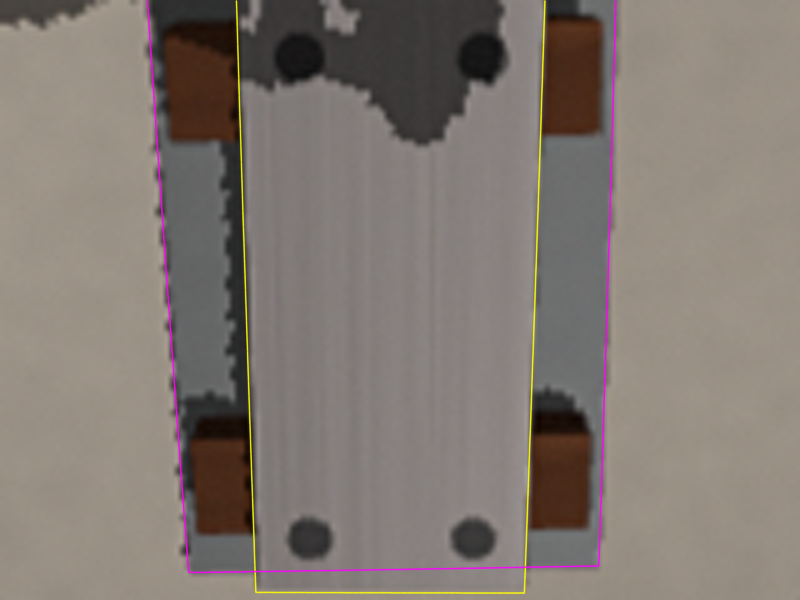

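```bash
python3 - <<'E'
from h import *
goto(376.3,281.4,38,110.0)
E
```

```text
shift [ 0.0003 -0.0015  0.1224] turn units 0.034 t 41.4 now [377.9 281.7 160.4] 110.21
```

```bash
python3 -m creep '0.0854 0 -0.0005 0.008 0.03;0.0854 0.0003 -0.0015 0.028 0.03;0.0854 0.0003 -0.0015 0.055 0.03;0.0854 0.0003 -0.0015 0.082 0.03;0.0854 0.0003 -0.0015 0.105 0.03;0.0854 0.0003 -0.0015 0.118 0.03;0.0854 0.0003 -0.0015 0.1224 0.03;0.0854 0.0003 -0.0015 0.1224 0.03;0.0854 0.0003 -0.0015 0.1224 0.03;0.0854 0.0003 -0.0015 0.1224 0.03'
python3 look.py w28; python3 - <<'E'
from h import *
goto(376.3,281.4,11,110.0)
E
```

```text
time_s: 42.4
ee_pos: [375.2, 282.0, 38.5]
orientation: [3.14, -0.001, 1.923]
wrist_force: [0.3, 0.8, -0.9]
gripper_width: 85.2
42.45 [375.16 281.99  38.54] [ 1.7993e+02 -5.0000e-02  1.1019e+02] [-0.3  0.5 -0.8] 85.4
shift [-0.0009  0.0009  0.0275] turn units 0.031 t 42.45 now [375.2 282.   38.5] 110.19
```

View pics/w28.png

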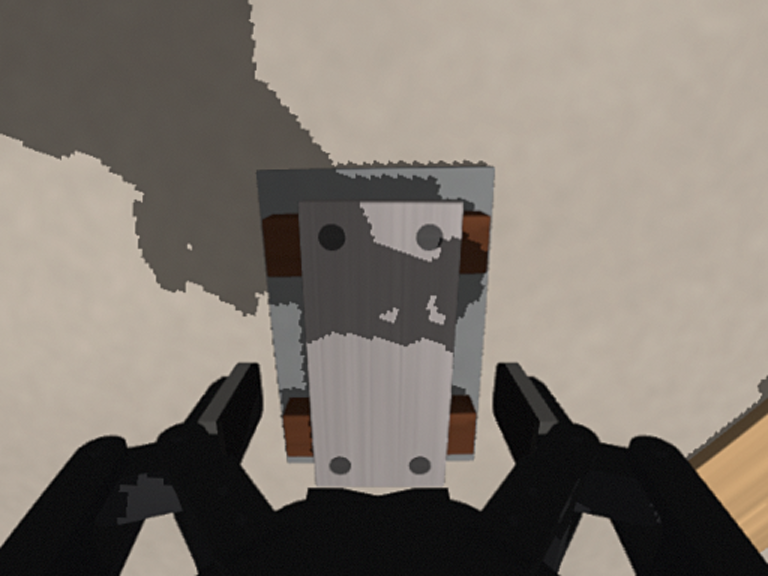

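```bash
python3 -m creep '0.0854 -0.0005 0.0004 0.003 0.03;0.0854 -0.0009 0.0008 0.009 0.03;0.0854 -0.0009 0.0008 0.017 0.03;0.0854 -0.0009 0.0008 0.024 0.03;0.0854 -0.0009 0.0008 0.0275 0.03;0.0854 -0.0009 0.0008 0.0275 0.03;0.0854 -0.0009 0.0008 0.0275 0.03;0.075 -0.0009 0.0008 0.0275 0.03;0.066 -0.0009 0.0008 0.0275 0.03;0.066 -0.0009 0.0008 0.0275 0.03;0.066 -0.0009 0.0008 0.0275 0.03' 40
python3 look.py w29
```

```text
time_s: 43.55
ee_pos: [375.9, 281.2, 10.5]
orientation: [3.141, -0.0, 1.92]
wrist_force: [0.6, -0.0, -0.3]
gripper_width: 66.1
43.6 [375.84 281.18  10.5 ] [ 1.7999e+02 -1.0000e-02  1.1003e+02] [0.7 0.6 0.4] 65.8
```

View pics/w29.png

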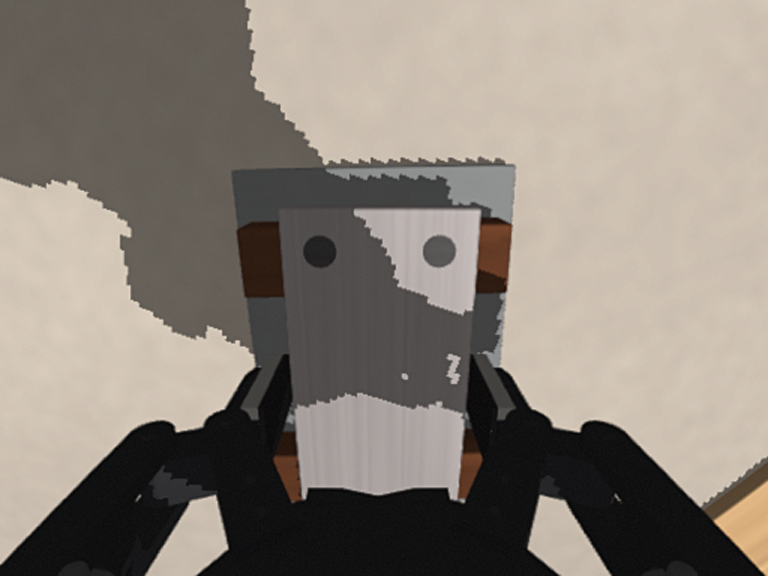

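```bash
python3 -m creep '0.062 0 0 0 0;0.06 0 0 0 0;0.05 0 0 0 0;0.05 0 0 0 0;0.05 0 0 0 0;0.05 0 0 0 0' 80; python3 -m creep '0.05 0 0 -0.002 0;0.05 0 0 -0.006 0;0.05 0 0 -0.015 0;0.05 0 0 -0.03 0;0.05 0 0 -0.05 0;0.05 0 0 -0.075 0;0.05 0 0 -0.1 0;0.05 0 0 -0.125 0;0.05 0 0 -0.142 0;0.05 0 0 -0.15 0;0.05 0 0 -0.15 0;0.05 0 0 -0.15 0'; python3 look.py w30; python3 - <<'E'
from h import *
goto(629.1,261.2,160,67.25)
s=robot.state(); yw=s["orientation"][2];R=Ro.from_euler("xyz",[np.pi,0,yw]).as_matrix()
p0=s["ee_pos"];p1=np.array([629.1,261.2,162.])
for f in [.02,.07,.15,.25,.36,.48,.6,.71,.81,.9,.96,1]:
    d=R.T@(f*(p1-p0))/1000; print(d.round(3),round(f*42.8/6,2))
E
```

```text
time_s: 44.2
ee_pos: [376.3, 281.5, 11.1]
orientation: [3.14, -0.0, 1.92]
wrist_force: [1.1, -0.7, 8.8]
gripper_width: 58.0
time_s: 45.4
ee_pos: [375.4, 280.4, 159.7]
orientation: [-3.14, 0.001, 1.92]
wrist_force: [-0.2, -0.4, -4.4]
gripper_width: 58.1
45.45 [375.26 280.41 159.46] [-1.7989e+02  6.0000e-02  1.1004e+02] [ 0.   0.2 -4.4] 58.2
shift [-0.105   0.2319 -0.0005] turn units 7.132 t 45.45 now [375.3 280.4 159.5] 110.04
[-0.002  0.005 -0.   ] 0.14
[-0.007  0.016 -0.   ] 0.5
[-0.016  0.035 -0.   ] 1.07
[-0.026  0.058 -0.001] 1.78
[-0.038  0.083 -0.001] 2.57
[-0.05   0.111 -0.001] 3.42
[-0.063  0.139 -0.002] 4.28
[-0.075  0.165 -0.002] 5.06
[-0.085  0.188 -0.002] 5.78
[-0.095  0.209 -0.002] 6.42
[-0.101  0.223 -0.002] 6.85
[-0.105  0.232 -0.003] 7.13
```

View pics/w30.png

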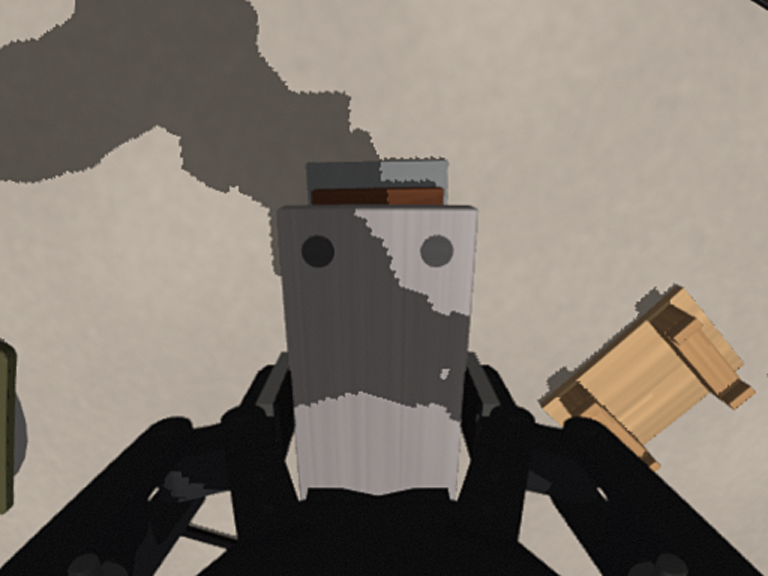

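```bash
python3 -m creep '0.05 -0.002 0.005 0 0.14;0.05 -0.007 0.016 0 0.5;0.05 -0.016 0.035 0 1.07;0.05 -0.026 0.058 0 1.78;0.05 -0.038 0.083 0 2.57;0.05 -0.05 0.111 0 3.42;0.05 -0.063 0.139 0 4.28;0.05 -0.075 0.165 0 5.06;0.05 -0.085 0.188 0 5.78;0.05 -0.095 0.209 0 6.42;0.05 -0.101 0.223 0 6.85;0.05 -0.105 0.2319 0 7.13;0.05 -0.105 0.2319 0 7.13;0.05 -0.105 0.2319 0 7.13;0.05 -0.105 0.2319 0 7.13;0.05 -0.105 0.2319 0 7.13'
python3 look.py w31; python3 - <<'E'
from h import *
import pickle
c=pickle.load(open("w31.pkl","rb")); m=rest(104,78,48)
s=robot.state();P=s["ee_pos"];yaw=np.degrees(s["orientation"][2])-90
q=(629.1,261.2,-22.75)
save(c,"f31",4,[(proj(c,place(rect(60,130,P[2]+23),P[0],P[1],yaw)),(255,0,0)),(proj(c,place(rect(60,130,P[2]+13),P[0],P[1],yaw)),(255,255,0))]+[(proj(c,place(k,*q)),(0,0,255)) for k in m],crop=(160,80,190,145))
goto(*q[:2],50,67.25)
E
```

```text
time_s: 47.05
ee_pos: [628.9, 262.2, 160.3]
orientation: [-3.141, 0.0, 1.175]
wrist_force: [-0.1, 0.6, -4.8]
gripper_width: 58.1
47.1 [629.06 262.2  160.42] [-1.7997e+02  1.0000e-02  6.7310e+01] [ 0.5  0.3 -4.2] 58.3
shift [-0.0009  0.0004  0.1104] turn units 0.01 t 47.1 now [629.1 262.2 160.4] 67.31
```

View pics/f31.png

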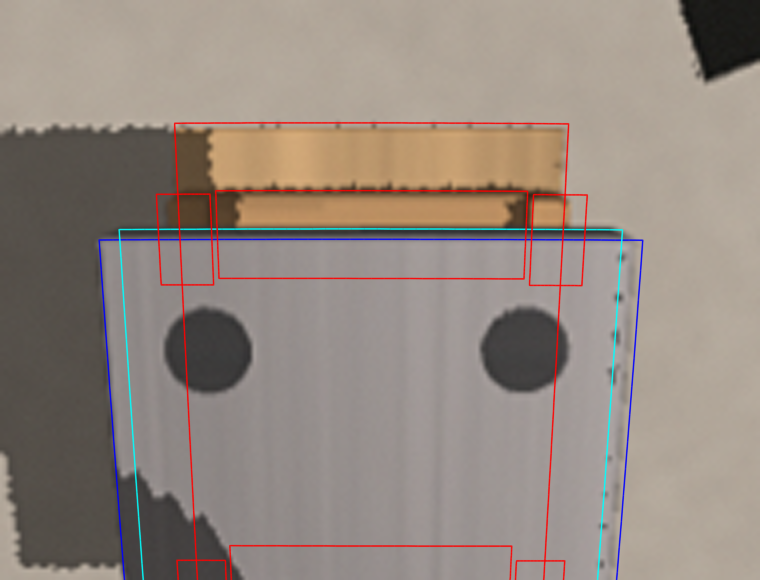

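```bash
python3 - <<'E'
from pick import *
P=pick("w27.pkl",[377,287,60],(80,65),5,[(299,56),(482,56),(310,538),(473,538)],34)
d=lambda a,b:np.linalg.norm(a-b)
print(P.round(1),d(P[0],P[1]),d(P[2],P[3]),P.mean(0))
c=pickle.load(open("w31.pkl","rb"))
uv=(np.array([(208,350),(525,350)])+.5)/4-.5+[160,80]
for z in (160.4+23,160.4+19,160.4+15):
    Q=onz(c,uv,z); print(z-160.4,d(Q[0],Q[1]),Q.mean(0), Q.mean(0)[:2]-[629.06,262.2])
# w30
E
```

```text
[[341.5 324.9  34. ]
 [375.2 337.3  34. ]
 [377.5 227.   34. ]
 [411.2 239.4  34. ]] 35.98292137030995 35.88871214680389 [376.35691708 282.15681789  34.        ]
23.0 35.97259178324658 [648.91244535 310.80372783 183.4       ] [19.85244535 48.60372783]
19.0 37.175827489348585 [648.55700654 309.97053084 179.4       ] [19.49700654 47.77053084]
15.0 38.37906319545059 [648.20156774 309.13733384 175.4       ] [19.14156774 46.93733384]
```

```bash
python3 -m creep '0.05 -0.0004 0.0002 0.005 0;0.05 -0.0012 0.0004 0.02 0;0.05 -0.0012 0.0004 0.044 0;0.05 -0.0012 0.0004 0.07 0;0.05 -0.0012 0.0004 0.092 0;0.05 -0.0012 0.0004 0.108 0;0.05 -0.0012 0.0004 0.118 0;0.05 -0.0012 0.0004 0.122 0;0.05 -0.0012 0.0004 0.122 0;0.05 -0.0012 0.0004 0.122 0;0.05 -0.0012 0.0004 0.122 0'
python3 look.py w32; python3 - <<'E'
from h import *
import pickle
c=pickle.load(open("w32.pkl","rb")); m=rest(104,78,48)
s=robot.state();P=s["ee_pos"];yaw=np.degrees(s["orientation"][2])-90
q=(629.1,261.2,-22.75)
save(c,"f32",3.5,[(proj(c,place(rect(60,130,P[2]+23),P[0],P[1],yaw)),(255,0,0)),(proj(c,place(rect(60,130,P[2]+13),P[0],P[1],yaw)),(255,255,0))]+[(proj(c,place(k,*q)),(0,0,255)) for k in m],crop=(140,90,220,165))
goto(*q[:2],17,67.25)
E
```

```text
time_s: 48.2
ee_pos: [630.3, 261.2, 39.6]
orientation: [3.14, -0.002, 1.174]
wrist_force: [0.4, -0.6, -4.3]
gripper_width: 57.8
48.25 [630.16 261.11  39.42] [ 1.7994e+02 -8.0000e-02  6.7250e+01] [ 0.4  0.7 -4.8] 58.2
shift [-0.0003 -0.001   0.0224] turn units 0.001 t 48.25 now [630.2 261.1  39.4] 67.25
```

View pics/f32.png

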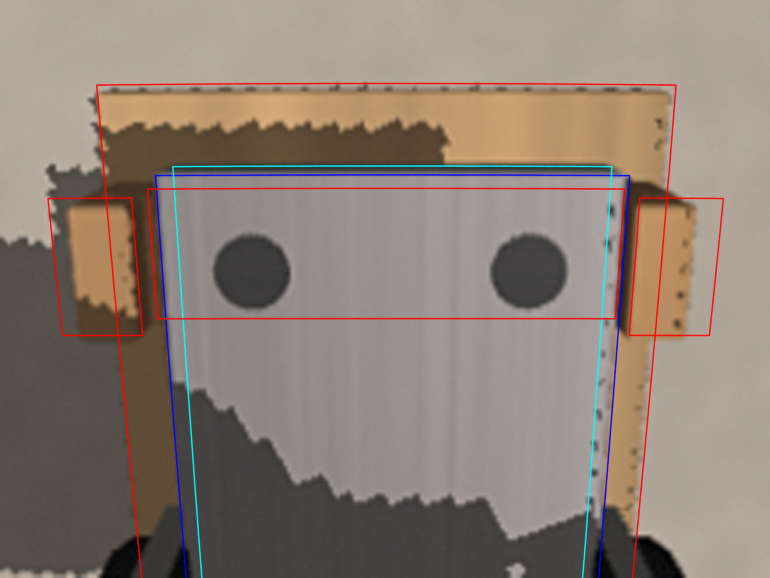

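```bash
python3 -m creep '0.05 -0.0005 -0.0004 0.002 0;0.05 -0.001 -0.0008 0.007 0;0.05 -0.0014 -0.0011 0.013 0;0.05 -0.0014 -0.0011 0.018 0;0.05 -0.0014 -0.0011 0.021 0;0.05 -0.0014 -0.0011 0.0215 0;0.05 -0.0014 -0.0011 0.0215 0;0.05 -0.0014 -0.0011 0.0215 0;0.05 -0.0014 -0.0011 0.0215 0'
python3 look.py w33; python3 - <<'E'
from h import *
import pickle
c=pickle.load(open("w33.pkl","rb")); m=rest(104,78,48)
s=robot.state();P=s["ee_pos"];yaw=np.degrees(s["orientation"][2])-90
q=(628.8,260.5,-22.75)
save(c,"f33",3.5,[(proj(c,place(rect(60,130,P[2]+23),P[0],P[1],yaw)),(255,0,0))]+[(proj(c,place(k,*q)),(0,0,255)) for k in m],crop=(140,90,220,165))
goto(628.7,260.2,16,67.25)
E
```

```text
time_s: 49.15
ee_pos: [628.2, 260.0, 17.2]
orientation: [3.141, -0.001, 1.174]
wrist_force: [-0.9, 0.2, -4.0]
gripper_width: 58.0
49.2 [628.18 259.97  17.17] [ 1.7998e+02 -3.0000e-02  6.7260e+01] [ 0.7  0.5 -5.1] 58.0
shift [0.0004 0.0004 0.0012] turn units 0.001 t 49.2 now [628.2 260.   17.2] 67.26
```

View pics/f33.png

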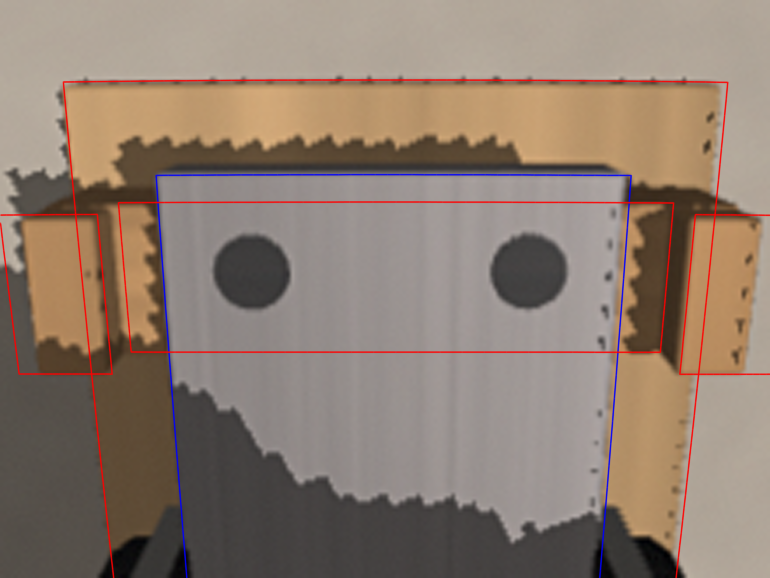

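```bash
python3 -m creep '0.05 0.0004 0.0003 0.0005 0;0.05 0.0004 0.0003 0.001 0;0.05 0.0004 0.0003 0.0014 0;0.05 0.0004 0.0003 0.0014 0;0.05 0.0004 0.0003 0.0014 0'
python3 -m creep '0.05 0 0 0.0005 0;0.05 0 0 0.0005 0;0.05 0 0 0.0005 0'
```

```text
time_s: 49.7
ee_pos: [628.4, 260.1, 15.5]
orientation: [-3.142, -0.0, 1.174]
wrist_force: [-0.5, 0.1, -5.3]
gripper_width: 58.4
time_s: 50.0
ee_pos: [628.5, 260.2, 15.3]
orientation: [3.141, -0.0, 1.174]
wrist_force: [-0.7, -0.7, -1.7]
gripper_width: 57.8
```

```bash
python3 -m creep '0.05 0 0 0.0004 0;0.05 0 0 0.0004 0;0.05 0 0 0.0004 0'
python3 -m creep '0.06 0 0 0 0;0.063 0 0 0 0;0.068 0 0 0 0;0.078 0 0 0 0;0.0854 0 0 0 0;0.0854 0 0 0 0;0.0854 0 0 -0.004 0;0.0854 0 0 -0.015 0;0.0854 0 0 -0.04 0;0.0854 0 0 -0.075 0;0.0854 0 0 -0.11 0;0.0854 0 0 -0.14 0;0.0854 0 0 -0.16 0;0.0854 0 0 -0.165 0;0.0854 0 0 -0.165 0;0.0854 0 0 -0.165 0'
python3 look.py w34; python3 - <<'E'
from h import *
import pickle
c=pickle.load(open("w34.pkl","rb")); m=rest(104,78,48); q=(628.8,260.5,-22.75)
p,v=fit([c],[rect(60,130,38)],*q,dxy=4,dyaw=2); print("plate",p,v)
u=proj(c,[[*q[:2],20]])[0].astype(int)
save(c,"f34",4.5,[(proj(c,place(k,*q)),(0,0,255)) for k in m]+[(proj(c,place(rect(60,130,38),*q)),(0,255,0))],crop=(u[0]-85,u[1]-65,170,125))
a=[]
for n in ("scene","side"):
    e=cam(n); pickle.dump(e,open(n+"34.pkl","wb"))
    for X in ([628,260,25],[627,-252,20],[398,-251,30],[451,-9,30]):
        v=proj(e,[X])[0].astype(int); save(e,"t",1,crop=(max(v[0]-32,0),max(v[1]-36,0),64,72)); a.append(cv2.resize(cv2.imread("pics/t.png"),(200,225),interpolation=cv2.INTER_CUBIC))
cv2.imwrite("pics/all34.png",np.vstack([np.hstack(a[:4]),np.hstack(a[4:])]))
E
```

```text
time_s: 50.3
ee_pos: [628.5, 260.1, 15.2]
orientation: [3.141, -0.0, 1.174]
wrist_force: [-3.0, -1.7, 5.9]
gripper_width: 57.9
time_s: 51.9
ee_pos: [627.7, 259.6, 178.5]
orientation: [-3.14, 0.002, 1.174]
wrist_force: [0.8, -0.3, 0.5]
gripper_width: 85.6
51.95 [627.53 259.53 178.09] [-1.799e+02  1.300e-01  6.727e+01] [-1.  -0.2  0.1] 85.4
plate [628.88654593 259.62073738 -22.74228733] 8.47680351947516
```

View pics/f34.png

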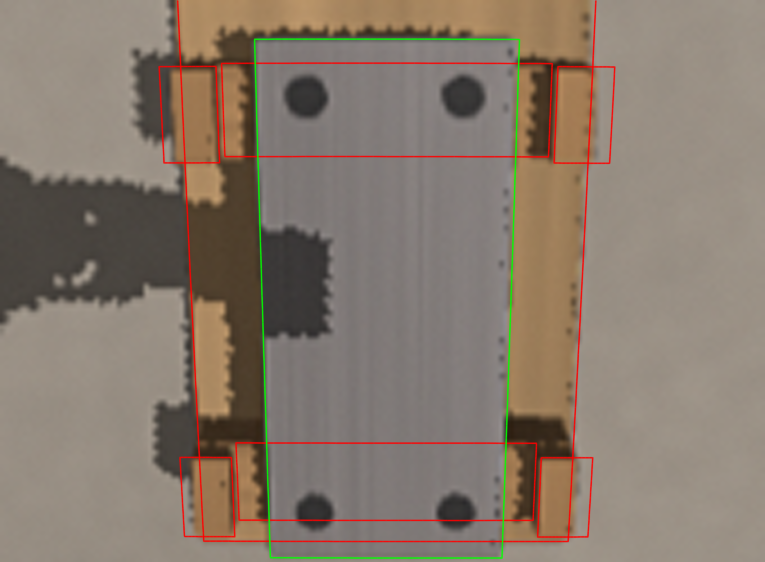

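View pics/all34.png

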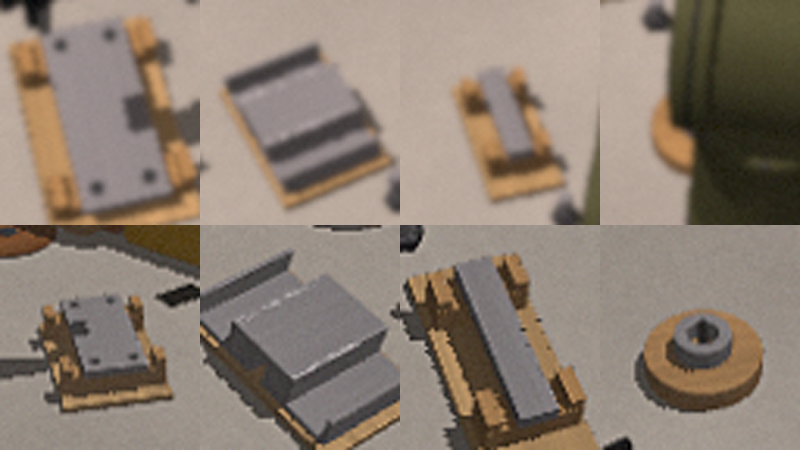

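```bash
python3 -m creep '0.0854 0 0 -0.02 0;0.0854 0 0 -0.03 0;0.0854 0 0 -0.03 0;0.0854 0 0 -0.03 0'; python3 - <<'E'
from h import *
print(robot.close_job()); print(robot.state()["time_s"])
E
```

```text
time_s: 52.45
ee_pos: [628.2, 260.0, 209.2]
orientation: [-3.141, 0.0, 1.174]
wrist_force: [-0.2, -0.2, 0.2]
gripper_width: 85.4
the job is handed in; nothing more can be done
None
the job is handed in; nothing more can be done
```

I took the pile apart in order (collar, bar, channel, plate), set each piece on its own place, and handed the job in at about 52 s of the 106 s allowed.

- **Last checks:** after each release I held wrist pictures against drawn outlines. The collar, bar, channel and plate all lay flat. Each was centred to within about 1 mm, and I saw no misalignment.
- **Channel:** both legs stand inside the fixed channels. Its ends sit about 0.5 mm off along the channels.
- **Forces:** the wrist forces I read stayed below about 12 N. The gripper is open and 200 mm up, clear of everything.
- **Pile during the work:** the channel and plate kept their positions while the pieces above came off. One automatic fit after the bar was lifted disagreed with this. I put it down to the held bar blocking the view, because the next clear view matched the earlier one.
- **Checks that disagreed:** several other automatic outline fits were wrong because of shadows or the gripper in view, for the bar, the stand and the nest. I replaced those with the picture overlays and points picked by hand. For the nest and the plate rest, views from different gripper turns differed by 1–2 mm, so I placed by what the same view showed of the held piece and its place.
- **Not seen at the end:** the arm hid the stand from the scene camera in the last check. The side camera showed the collar still on the post.

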